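Right the canisters and put the kettle on

ROBOT

A 6-joint arm with a two-finger parallel gripper is mounted at the origin on the work surface. World frame = base frame: x ahead of the robot, y to its left, z up, the work surface at z = 0. Lengths are in m, angles in degrees, forces in N, time in s.
With the tool pointing down it reaches from about 0.375 to 0.75 m from the base axis. Payload 9 kg.
Tool frame: the origin (TCP) lies at the very end of the fingers, on their centre line; the grasp point (between the pads) lies 19 mm behind it; z points along the fingers, y is the line along which they close (so a half turn about z gives the same grasp; the last joint's range is limited). The gripper opens to 85 mm and grips with 20 to 120 N. Pads are 22 mm wide; open, the fingers measure 114 mm over their backs; the gripper's body (76 mm by 85 mm) begins 54 mm behind the grasp point. The pads swing forward as they close: fully open they stand 13 mm farther back than shut.
Start: joints at [-77.103, 5.964, 5.575, 89.605, 0, 77.527], TCP at [0.257, -0.542, 0.231] pointing down, gripper open.
Joint ranges: [-171.21, 171.21], [-48.23, 106.86], [-62.78, 66.21], [-105.2, 120.99], [-86.42, 89.51], [-180, 180]. Speed limits (degrees/s): [127.2, 127.2, 147.25, 180, 180, 180].

INTERFACE

Orientations are given as [roll, pitch, yaw] about the fixed x, y, z axes, in that order (R = Rz(yaw) Ry(pitch) Rx(roll)).
In Python, from bench import state, camera, close_job gives the robot as it stands.
- The arm moves only by the tool send_rows, never from a script. Its arguments are lists of equal length, an entry for each row: "jaw": the opening, from 0 (shut) to 1 (fully open); "delta_pos": the shift along the world's x, y, z in m, a list of three; "delta_rot": the turn, a rotation vector about the world's x, y, z in degrees, a list of three. In form: {"jaw": [jaw, ...], "delta_pos": [[dx, dy, dz], ...], "delta_rot": [[rx, ry, rz], ...]}. A call has 1 to 12 rows; each row shifts and turns the commanded pose from where the row before left it; what a row does not reach is not made up. A row lasts 1/12 s, in which the tool goes at most 41.7 mm and 7.16 degrees, less where a joint would pass 70% of its speed; a pose out of reach is approached as far as the arm can. A call with a gripper value outside its range is refused whole. The fingers move at their own pace and stop on an object; "force" is the grip in N (left out, the last holds). Time passes only in rows, so rows that do not move let the fingers close. It gives the time, the measured TCP pose, the force, the opening and the grip force at its end, in the units of the state.
- state(): the state, without advancing time (a new reading comes with each control period).
- camera(name): name is "scene" or "side" or "wrist"; returns a dict with "img" (420x560x3 uint8, blue, green, red), "fx", "fy", "cx", "cy" (pixels), "R" (3x3) and "t" (3): a world point X has camera coordinates R X + t; the wrist camera has in their place "hand_eye" (4x4, takes a point from camera to tool coordinates, whose origin is the TCP and whose axes are the flange's). Camera axes: x right, y down, z forward; pixel columns grow to the right and rows downward; lengths in m; the calibration is good to about 2 mm. A picture is of the moment at which its call begins: read the wrist's pose just before it. There is no depth.
- close_job(): hands the job in; it is judged then, once.
The state is a dict: "t": time; "qpos": joint angles; "qd": joint speeds; "tau": joint torques, N m; "tcp_pos": TCP position; "eef_rot": TCP orientation; "wrist_force": force on the tool from outside, world axes, zero at the start; "wrist_torque": the same for the moment, N m; "finger_gap": opening from 0.0 (shut) to 1.0 (fully open); "grip_force": force on a finger pad.
Only numpy, scipy, OpenCV 4.12 (cv2) and the standard library are available. Lean on these libraries where they do the work, as an engineer would, in place of code of your own. Each camera call takes 0.05 s, during which the arm holds its last target. There are 200 camera calls.

TASK

The tea things on the counter have been knocked over: stand every tall canister upright on the wooden board, lid up, and leave the short look-alike canister, the mug and the bowl where they are. Once all the tall ones stand on the board, put the kettle on: swing its sprung switch lever right over to its stop and let it spring back.

Things in the scene. Friction and masses are not known exactly. Their poses are not given: they have to be found in the camera images.
- canister0: Tall white stoneware canister: square body 50 x 50 x 100 mm whose lowest 20 mm is a dark weighted steel foot; round wooden lid 40 mm across, 20 mm high: 120 mm in all, 0.25 kg. Three to five are present (None if absent). Origin on its axis at mid-height, 60 mm from foot and lid top; +z from foot to lid. Starts lying on a side, origin 25 mm up, lid to the robot's left or half towards it.
- canister1: Tall white stoneware canister: square body 50 x 50 x 100 mm whose lowest 20 mm is a dark weighted steel foot; round wooden lid 40 mm across, 20 mm high: 120 mm in all, 0.25 kg. Three to five are present (None if absent). Origin on its axis at mid-height, 60 mm from foot and lid top; +z from foot to lid. Starts lying on a side, origin 25 mm up, lid to the robot's left or half towards it.
- canister2: Tall white stoneware canister: square body 50 x 50 x 100 mm whose lowest 20 mm is a dark weighted steel foot; round wooden lid 40 mm across, 20 mm high: 120 mm in all, 0.25 kg. Three to five are present (None if absent). Origin on its axis at mid-height, 60 mm from foot and lid top; +z from foot to lid. Starts lying on a side, origin 25 mm up, lid to the robot's left or half towards it.
- canister3: Tall white stoneware canister: square body 50 x 50 x 100 mm whose lowest 20 mm is a dark weighted steel foot; round wooden lid 40 mm across, 20 mm high: 120 mm in all, 0.25 kg. Three to five are present (None if absent). Origin on its axis at mid-height, 60 mm from foot and lid top; +z from foot to lid. Starts lying on a side, origin 25 mm up, lid to the robot's left or half towards it.
- canister4: Tall white stoneware canister: square body 50 x 50 x 100 mm whose lowest 20 mm is a dark weighted steel foot; round wooden lid 40 mm across, 20 mm high: 120 mm in all, 0.25 kg. Three to five are present (None if absent). Origin on its axis at mid-height, 60 mm from foot and lid top; +z from foot to lid. Starts lying on a side, origin 25 mm up, lid to the robot's left or half towards it.
- short0: Short look-alike of the tall canisters: same square 50 mm section, dark foot and lid, but the body is only 60 mm high (80 mm in all). Origin at mid-height, 40 mm from the foot; +z runs from foot to lid. Lies on its side on the counter, about as the tall ones do; stays there.
- board: Plain rectangular wooden serving board fixed to the counter, 320 mm along its x, 260 mm along its y, 15 mm thick, no rim. Origin at the centre of its underside, so its top is 15 mm above the origin.
- kettle: Large kettle (170 mm diameter, 236 mm high) on its power base, fixed. Origin at the centre of the underside. A flat arm of the power base, 70 mm wide and 30 mm high, runs out along the kettle's +y to 195 mm from the origin and carries the switch lever; the kettle's carrying handle is on the -y side.
- switch (a joint): Angle of the sprung switch lever on the power base's arm: 0 at rest, leaning 0.45 rad towards the kettle's -x; it swings towards the kettle's +x to a hard stop at 0.9 rad (leaning 0.45 rad to +x). A spring returns it to 0 when let go; about 1.2 N at the knob to start and 4.2 N at the stop.
- switch_knob (a point): Centre of the ball knob (22 mm diameter) at the tip of the switch lever, 75 mm from its hinge; lever rod 12 mm thick.
- switch_hinge (a point): Centre of the lever's hinge, 165 mm along +y from the kettle's origin and 30 mm above the counter; hinge axis along the kettle's y. This point's axes are the kettle's.
- mug: Blue mug, 70 mm diameter, 90 mm high; a bystander. Origin at the centre of its underside.
- bowl: Terracotta-coloured bowl, 90 mm diameter, 45 mm high; a bystander. Origin at the centre of its underside.
Mind the look-alikes: they are no part of the job. Leave any orange or red look-alike of the canister2 alone.

How it is judged:
By the outcome, as a careful person would: the job done as asked, in the order asked, and still so for the second after the job is handed in, with the robot touching nothing.
Of canister0, canister1, canister2, canister3, canister4 only 3 to 5 are there at a start; the rules pass over those that are not, and their reading is None.
At some moment in a run one of canister0, canister1, canister2, canister3, canister4 may be knocked a few centimetres aside while the robot is not near it.
It also fails if it takes over 210 s, if anything falls off the work surface, if the arm or the gripper's body presses on something with over 40 N, if the wrist force passes 120 N, or if a joint passes its speed limit or range.

## Working session

There is one attempt and no reset: what is moved stays moved. The work goes in short steps, Python scripts to look and compute and a tool call to move; the robot and the scene stay as the last step left them, time stands still between calls to the robot, and variables do not carry over. Pictures are saved under pics/ and viewed, at most 14 in all, crops included, and the job is handed in when it is done.

Besides the shell and the picture viewer there is one more tool, called after "Emit:" by a JSON object that holds its "op" and its "data". send_rows: Moves the arm, as the interface text tells. Its arguments: {"type":"object","properties":{"jaw":{"type":"array"},"delta_pos":{"type":"array"},"delta_rot":{"type":"array"},"force":{"type":"number"}},"required":["jaw","delta_pos","delta_rot"]}

```bash
ls; mkdir -p pics; python3 - <<'E'
from bench import state,camera
import cv2,numpy as np
s=state();print({k:np.round(v,3).tolist() for k,v in s.items()})
for n in("scene","side"):
    c=camera(n);cv2.imwrite(f"pics/{n}0.png",c["img"])
    print(n,c["fx"],c["fy"],c["cx"],c["cy"],np.round(c["R"],4).tolist(),np.round(c["t"],4).tolist())
c=camera("wrist");cv2.imwrite("pics/wrist0.png",c["img"]);print(np.round(c["hand_eye"],4).tolist(),c["fx"])
E
```

```text
pics
{'t': 0.0, 'qpos': [-77.103, 6.001, 5.525, 89.605, -0.002, 77.526], 'qd': [-0.012, -0.055, -0.036, 0.0, -0.042, -0.017], 'tau': [-0.001, -55.693, 50.366, 0.017, -0.0, 0.0], 'tcp_pos': [0.257, -0.542, 0.23], 'eef_rot': [-179.921, -0.016, 25.37], 'wrist_force': [0.344, -0.536, -0.176], 'wrist_torque': [-0.02, 0.018, -0.026], 'grip_force': 0.0, 'finger_gap': 0.999}
scene 505.34307536279937 505.34307536279937 284.4499241256996 208.1531905841955 [[0.1197, 0.9928, 0.0073], [0.5799, -0.0639, -0.8122], [-0.8059, 0.1015, -0.5833]] [0.1016, -0.2711, 1.7324]
side 532.9883008905846 532.9883008905846 276.167392352868 201.6681079299224 [[-0.741, -0.6714, -0.0115], [-0.4228, 0.4797, -0.7688], [0.5217, -0.5648, -0.6393]] [0.2809, 0.3635, 1.211]
[[0.0003, -0.9561, -0.293, 0.0754], [1.0, 0.0003, -0.0, -0.0017], [0.0001, -0.293, 0.9561, -0.1427], [0.0, 0.0, 0.0, 1.0]] 346.09340124633053
```

View pics/scene0.png

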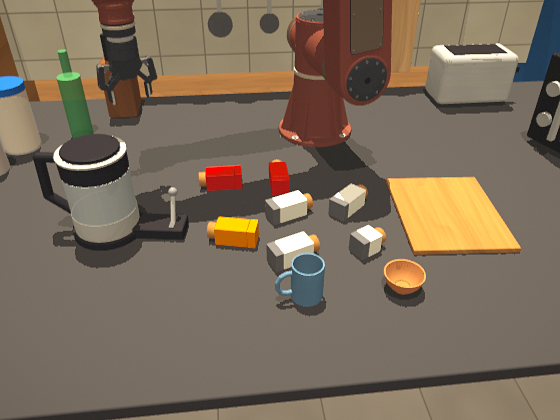

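View pics/side0.png

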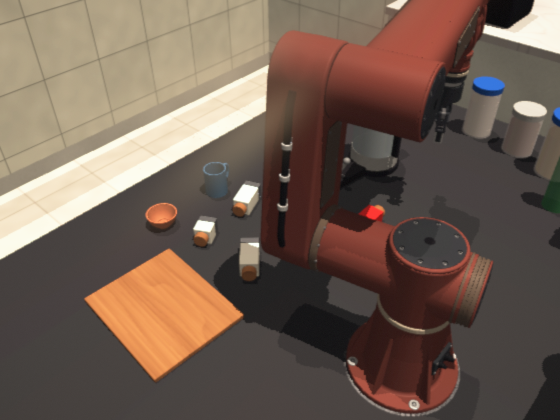

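Scene: white canisters at pixels (289,207), (348,201), (294,250), (367,242). The last looks like the short one. There are red ones at (222,178) and (279,178) and an orange one at (236,232), all look-alikes to leave. The board is at (450,213), the kettle at (100,190) and the lever knob at (172,191). An enlarged crop will confirm the candidates.

```bash
python3 - <<'E'
import cv2
i=cv2.imread("pics/scene0.png");j=cv2.imread("pics/side0.png")
a=cv2.resize(i[150:300,190:400],None,fx=3.8,fy=3.8,interpolation=cv2.INTER_CUBIC);cv2.imwrite("pics/crop0.png",a)
a=cv2.resize(j[140:290,140:400],None,fx=3,fy=3,interpolation=cv2.INTER_CUBIC);cv2.imwrite("pics/crop1.png",a)
E
```

```text
(no output)
```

View pics/crop0.png

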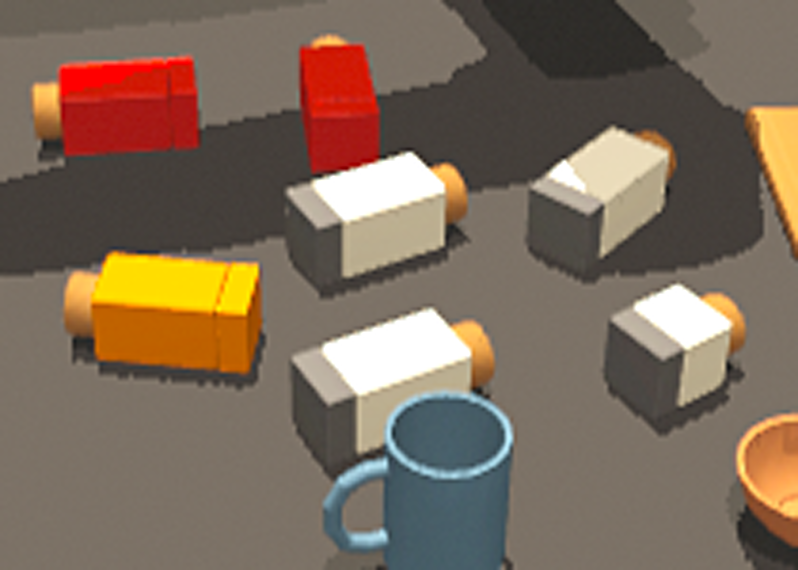

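View pics/crop1.png

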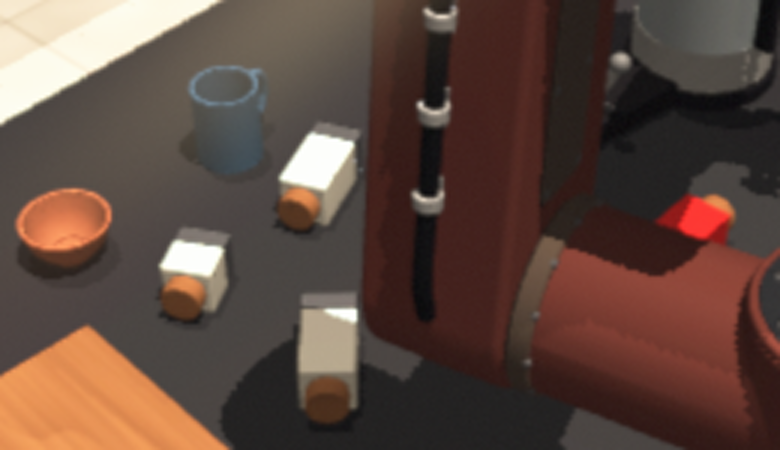

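Crop: the white objects' bodies confirm it. A (289,207), B (348,201) and C (294,250) are tall. The one at (367,242) has a body about as long as it is wide, so it is the short one. Red and orange ones stay. Now I'll measure.

```bash
cat > h.py <<'E'
import numpy as np,cv2
from scipy.spatial.transform import Rotation as Ro
from bench import state,camera
import pickle,os
def calib():
    if not os.path.exists("cal.pkl"):
        d={n:{k:v for k,v in camera(n).items() if k!="img"} for n in("scene","side")};pickle.dump(d,open("cal.pkl","wb"))
    return pickle.load(open("cal.pkl","rb"))
def K(c):return np.array([[c["fx"],0,c["cx"]],[0,c["fy"],c["cy"]],[0,0,1]])
def wrist_ext(c,s):
    "R,t world->cam for the wrist camera; tool axes from eef_rot"
    T=np.eye(4);T[:3,:3]=Ro.from_euler("xyz",s["eef_rot"],degrees=True).as_matrix();T[:3,3]=s["tcp_pos"]
    M=np.linalg.inv(T@c["hand_eye"]);return M[:3,:3],M[:3,3]
def onplane(c,uv,z):
    d=np.linalg.inv(K(c))@np.c_[uv,np.ones(len(uv))].T
    d=(c["R"].T@d).T;o=-c["R"].T@c["t"]
    return o+d*((z-o[2])/d[:,2])[:,None]
def tri(c1,u1,c2,u2):
    P=[K(c)@np.c_[c["R"],c["t"]] for c in(c1,c2)]
    X=cv2.triangulatePoints(P[0],P[1],np.float64(u1).T,np.float64(u2).T);return (X[:3]/X[3]).T
def proj(c,X):
    p=K(c)@(np.array(c["R"])@np.array(X).T+np.array(c["t"])[:,None]);return (p[:2]/p[2]).T
E
python3 - <<'E'
from h import *
np.set_printoptions(precision=3,suppress=True)
c=calib();S,D=c["scene"],c["side"]
f=lambda L:np.array(L)/3.8+[190,150]
g=lambda L:np.array(L)/3.+[140,140]
# order footL footR lidL lidR
Q=dict(A=[(286,190),(316,236),(412,152),(444,192)],B=[(530,180),(602,210),(615,127),(670,158)],C=[(293,377),(328,414),(432,310),(470,352)],S=[(608,318),(660,360),(680,285),(732,325)])
for k,v in Q.items():
    X=onplane(S,f(v),.05);m=X.mean(0);a=(X[2]+X[3]-X[0]-X[1])/2
    print(k,m,"len",np.linalg.norm(a),"wid",np.linalg.norm(X[1]-X[0]),np.linalg.norm(X[3]-X[2]),"ang",np.degrees(np.arctan2(a[1],a[0])))
G=dict(B=[(303,293),(357,293)],C=[(317,123),(360,128)],S=[(176,230),(231,235)])
for k,v in G.items():
    for sw in(0,1):print(k,tri(S,f(Q[k][:2]),D,g(v[::-1] if sw else v)).tolist())
b=[(388,179),(476,178),(514,249),(412,249)];bs=[(240,316),(160,371),(86,301),(171,252)]
print(onplane(S,b,.015));print(tri(S,b,D,bs));print("side",onplane(D,bs,.015))
print("knob",tri(S,[(172.5,190.5)],D,[(346.7,160.7)]))
print("mug",onplane(S,[(307,300)],0),"bowl",onplane(S,[(405,290)],0),"hinge?",onplane(S,[(172,226)],.03),"arm end",onplane(S,[(187,217),(181,237)],.03))
print("reds",onplane(S,[(222,170),(279,175),(236,225)],.05))
E
```

```text
A [ 0.486 -0.157  0.05 ] len 0.0989130779265393 wid 0.056575864912492946 0.052644058724060916 ang 112.97142092156375
B [0.476 0.01  0.05 ] len 0.08808382777964809 wid 0.057309447841396556 0.0518017256747087 ang 130.690964082088
C [ 0.665 -0.169  0.05 ] len 0.10428822583758364 wid 0.03905884636049824 0.046033515130074074 ang 118.82745919166281
S [0.646 0.013 0.05 ] len 0.05950699302889012 wid 0.04841988087929591 0.04808458560392528 ang 117.87430283597377
B [[0.5121690519173251, -0.029609675557924948, 0.05659192453486093], [0.49400738231402225, -0.022098372736005675, 0.04535550351201377]]
B [[0.4836873156989745, -0.04476744465768864, 0.05018847967686192], [0.5211061969490753, -0.007447049062026399, 0.05086027915625796]]
C [[0.6868568619376121, -0.21346864558746148, 0.05323761391972742], [0.6694566775652543, -0.22078066078010897, 0.03170395991572587]]
C [[0.6582484423779662, -0.22712760054086012, 0.04221348646170687], [0.6973045799527395, -0.20712617563649127, 0.0426088089593034]]
S [[0.6623075781909251, -0.009808600696725869, 0.05729690782735126], [0.6483059754539447, -0.014589895948916609, 0.034918030862735816]]
S [[0.6322040705053212, -0.02507826861641829, 0.04639371634707831], [0.6771330676908252, 0.0005992057283880735, 0.04540068833166017]]
[[0.361 0.153 0.015]
 [0.384 0.407 0.015]
 [0.696 0.363 0.015]
 [0.669 0.121 0.015]]
[[0.356 0.156 0.011]
 [0.383 0.394 0.019]
 [0.684 0.376 0.004]
 [0.659 0.126 0.007]]
side [[0.354 0.158 0.015]
 [0.379 0.384 0.015]
 [0.677 0.383 0.015]
 [0.652 0.13  0.015]]
knob [[ 0.482 -0.439  0.098]]
mug [[ 0.79  -0.149  0.   ]] bowl [[0.784 0.069 0.   ]] hinge? [[ 0.536 -0.445  0.03 ]] arm end [[ 0.503 -0.409  0.03 ]
 [ 0.582 -0.421  0.03 ]]
reds [[ 0.318 -0.317  0.05 ]
 [ 0.362 -0.161  0.05 ]
 [ 0.575 -0.289  0.05 ]]
```

Heights come out near 50 mm, the short one's body at 60 mm long, and A and C near 100 mm. The knob is at z≈0.098, matching the expected 30+75·cos(0.45)=97.5 mm. Next I'll move over the group for a wrist view.

Emit:
{"op": "send_rows", "data": {"jaw": [1, 1, 1, 1, 1, 1, 1, 1, 1, 1, 1, 1], "delta_pos": [[0.01, 0.02, 0.02], [0.02, 0.032, 0.01], [0.02, 0.032, 0.01], [0.02, 0.032, 0.01], [0.02, 0.032, 0.01], [0.02, 0.032, 0.005], [0.02, 0.032, 0], [0.02, 0.032, 0], [0.02, 0.032, 0], [0.02, 0.032, 0], [0.02, 0.032, 0], [0.02, 0.032, 0]], "delta_rot": [[0, 0, 6.8], [0, 0, 6.8], [0, 0, 6.8], [0, 0, 6.8], [0, 0, 6.8], [0, 0, 6.8], [0, 0, 6.8], [0, 0, 6.8], [0, 0, 6.8], [0, 0, 6.8], [0, 0, 6.8], [0, 0, 6.8]]}}

```text
t: 1.25
tcp_pos: [0.4877, -0.1684, 0.2964]
eef_rot: [180.0, 0.0, 107.3]
wrist_force: [0.9, 0.1, -0.1]
finger_gap: 1.002
grip_force: 0.0
```

Emit:
{"op": "send_rows", "data": {"jaw": [1, 1, 1, 1, 1], "delta_pos": [[0.02, 0.032, 0], [0.02, 0.03, 0], [0.01, 0.01, 0], [0, 0, 0], [0, 0, 0]], "delta_rot": [[0, 0, 6.8], [0, 0, 6.8], [0, 0, 1], [0, 0, 0], [0, 0, 0]]}}

```text
t: 1.67
tcp_pos: [0.5372, -0.0975, 0.2961]
eef_rot: [-180.0, -0.0, 121.6]
wrist_force: [0.2, 0.1, -0.2]
finger_gap: 0.996
grip_force: 0.0
```

```bash
python3 - <<'E'
from h import *
s=state();c=camera("wrist");cv2.imwrite("pics/w1.png",c["img"]);pickle.dump((s,c),open("w1.pkl","wb"));print(s["t"],s["qpos"],s["tcp_pos"],s["eef_rot"])
cv2.imwrite("pics/w1b.png",cv2.resize(c["img"],(800,600)))
E
```

```text
1.6667 [-2.40116039e+01 -1.98965160e+00  4.22940077e+00  9.62460775e+01
 -7.42299896e-03  3.43448324e+01] [ 0.5372492  -0.0974945   0.29606527] [-1.79978624e+02 -1.81256787e-02  1.21643562e+02]
```

View pics/w1b.png

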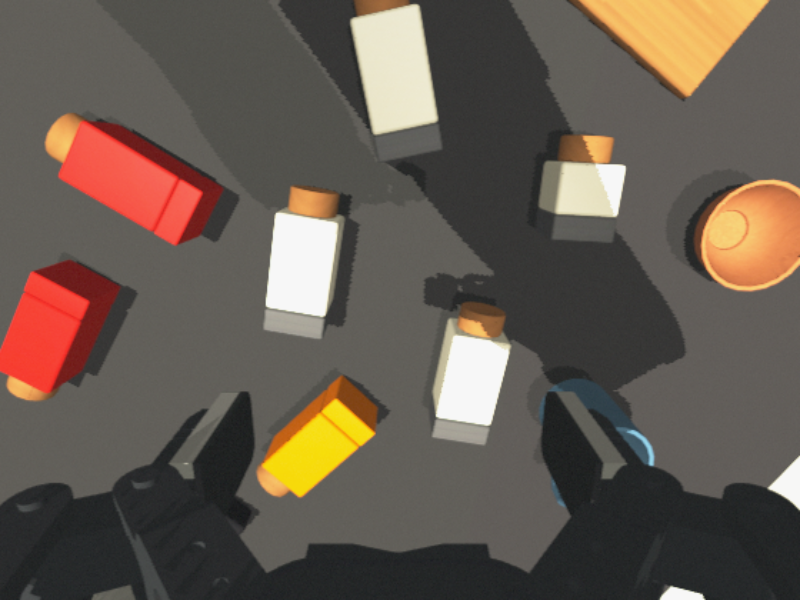

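Wrist view: A at (305,260), B at (395,80), the short one at (583,190) and C at (472,375). The mug stands right of C at (595,440). I'll fit the white bodies as boxes in the wrist and scene images together, leaving height free as a check.

```bash
cat > fit.py <<'E'
from h import *
from scipy.optimize import minimize
from scipy.ndimage import gaussian_filter as gf
def wmask(img):
    h=cv2.cvtColor(img,cv2.COLOR_BGR2HSV);return ((h[...,1]<75)&(h[...,2]>135)).astype(np.uint8)
def comp(m,uv):
    n,l=cv2.connectedComponents(m);u,v=np.int32(uv);return (l==l[v,u]).astype(float) if l[v,u] else None
def hull(c,p,L):
    # p: origin x,y,yaw(deg),zbottom ; white from -L/2+20 to L/2-20
    x,y,yaw,z=p;a=np.array([np.cos(np.radians(yaw)),np.sin(np.radians(yaw)),0]);n=np.array([-a[1],a[0],0])
    X=[np.array([x,y,z])+a*s+n*w+[0,0,h] for s in(-L/2+.02,L/2-.02) for w in(-.025,.025) for h in(0,.05)]
    q=cv2.convexHull(np.float32(proj(c,X)));m=np.zeros(c["img"].shape[:2],np.uint8)
    cv2.fillConvexPoly(m,np.int32(np.round(q*16)),255,shift=4,lineType=cv2.LINE_AA);return m/255.
def fit(cams,uvs,p0,L=.12):
    T=[gf(comp(wmask(c["img"]),uv),1) for c,uv in zip(cams,uvs)]
    f=lambda p:sum(np.abs(gf(hull(c,p*sc,L),1)-t).sum()/t.sum() for c,t in zip(cams,T))
    sc=np.array([1,1,1000.,1]);best=None
    p=np.array(p0)/sc
    for d in(.012,.006):
        sim=np.vstack([p]+[p+d*e for e in np.eye(4)]);r=minimize(f,p,method="Nelder-Mead",options=dict(initial_simplex=sim,maxiter=150));p=r.x
    return p*sc,r.fun
def wcam(s,c):
    c=dict(c);c["R"],c["t"]=wrist_ext(c,s);return c
E
python3 - <<'E'
from fit import *
np.set_printoptions(precision=4,suppress=True)
s,c=pickle.load(open("w1.pkl","rb"));W=wcam(s,c);sc=dict(calib()["scene"],img=cv2.imread("pics/scene0.png"))
I=dict(A=((305,260),(289,207),.486,-.157,113,.12),B=((395,80),(348,203),.47,.02,131,.12),C=((472,385),(290,246),.665,-.169,118,.12),S=((583,190),(367,238),.646,.013,118,.08))
for k,(w,u,x,y,a,L) in I.items():
  w=np.array(w)*.7
  print(k,"wrist",*fit([W],[w],(x,y,a,0.),L)); 
  try:print("   both",*fit([W,sc],[w,u],(x,y,a,0.),L))
  except Exception as e:print(e)
m=[(687,97)];print("board corner",onplane(W,np.array(m)*.7,.015))
print("mug top? ",onplane(W,np.array([(590,412),(580,490)])*.7,.09),"bowl",onplane(W,np.array([(752,235)])*.7,.045))
E
```

```text
A wrist [  0.4793  -0.1527 107.394    0.0094] 0.1684807839184413
   both [  0.48    -0.152  111.0589   0.0041] 0.3740176959417501
B wrist [  0.4643   0.0182 132.9527  -0.0179] 0.018838241993079687
   both [  0.4662   0.0148 133.3323  -0.0019] 0.5086258745192679
C wrist [  0.6576  -0.1716 112.5055   0.0034] 0.11658844280667317
   both [  0.6546  -0.1664 115.1019   0.0071] 0.5997528696697496
S wrist [  0.6765   0.0395 128.324   -0.093 ] 0.15914608446759423
   both [  0.6367   0.0225 118.1301  -0.0006] 0.8188255176102118
board corner [[0.6708 0.1254 0.015 ]]
mug top?  [[ 0.7295 -0.118   0.09  ]
 [ 0.7676 -0.1799  0.09  ]] bowl [[0.771  0.0638 0.045 ]]
```

```bash
python3 - <<'E'
import fit;from fit import *
np.set_printoptions(precision=4,suppress=True)
s,c=pickle.load(open("w1.pkl","rb"));W=wcam(s,c)
for x,y in((305,325),(295,260),(335,260),(475,385),(440,400),(462,432),(395,80),(405,140)):
  print((x,y),cv2.cvtColor(W["img"],cv2.COLOR_BGR2HSV)[int(y*.7),int(x*.7)],end=" ")
print()
fit.wmask=lambda i:((cv2.cvtColor(i,cv2.COLOR_BGR2HSV)[...,2]>175)&(cv2.cvtColor(i,cv2.COLOR_BGR2HSV)[...,1]<75)).astype(np.uint8)
I=dict(A=((305,260),.486,-.157,113,.12),B=((395,80),.466,.015,133,.12),C=((472,385),.665,-.169,118,.12))
im=cv2.resize(W["img"],(1600,1200),interpolation=cv2.INTER_CUBIC);ps={}
k4=1600/560
for k,(w,x,y,a,L) in I.items():
  p,r=fit.fit([W],[np.array(w)*.7],(x,y,a,0.),L);print(k,p,r)
  f2=lambda:0
  p[3]=0;ps[k]=p
  m=(hull(W,p,L)>.5).astype(np.uint8);m=cv2.resize(m,(1600,1200),interpolation=cv2.INTER_NEAREST)
  cv2.drawContours(im,cv2.findContours(m,0,2)[0],-1,(0,0,255),1)
cv2.imwrite("pics/ov1.png",im[0:900,500:1300][:, :][:600 if 0 else 900][::1][:900].copy()[::1] if 0 else cv2.resize(im[0:900,480:1080],(400,600)))
cv2.imwrite("pics/ov1.png",np.hstack([im[360:710,480:740],im[0:350,660:920],im[580:930,820:1080]]))
E
```

```text
(305, 325) [ 23  24 170] (295, 260) [  0   0 247] (335, 260) [ 23  45 137] (475, 385) [  0   0 247] (440, 400) [ 30   1 247] (462, 432) [ 21  22 165] (395, 80) [ 26  32 236] (405, 140) [24 14 94] Traceback (most recent call last):
  File "<stdin>", line 12, in <module>
AttributeError: 'function' object has no attribute 'fit'
```

```bash
python3 - <<'E'
t=open("fit.py").read()
t=t.replace("return ((h[...,1]<75)&(h[...,2]>135)).astype(np.uint8)","S,V=h[...,1],h[...,2];return cv2.morphologyEx(((S<75)&((V>195)|((S>33)&(V>115)))).astype(np.uint8),cv2.MORPH_OPEN,np.ones((3,3)))")
open("fit.py","w").write(t)
E
python3 - <<'E'
from fit import *
np.set_printoptions(precision=4,suppress=True)
s,c=pickle.load(open("w1.pkl","rb"));W=wcam(s,c)
I=dict(A=((305,260),.486,-.157,113,.12),B=((395,80),.466,.015,133,.12),C=((472,385),.665,-.169,118,.12))
im=cv2.resize(W["img"],(1600,1200),interpolation=cv2.INTER_CUBIC)
for k,(w,x,y,a,L) in I.items():
  p,r=fit([W],[np.array(w)*.7],(x,y,a,0.),L);print(k,p,r)
  m=(hull(W,p,L)>.5).astype(np.uint8);m=cv2.resize(m,(1600,1200),interpolation=cv2.INTER_NEAREST)
  cv2.drawContours(im,cv2.findContours(m,0,2)[0],-1,(0,0,255),1)
cv2.imwrite("pics/ov1.png",np.hstack([im[360:710,480:740],im[0:350,660:920],im[580:930,820:1080]]))
E
```

```text
A [  0.4754  -0.1534 111.5932  -0.0213] 0.04357244413718997
B [  0.4643   0.018  132.9769  -0.0169] 0.021041629430738194
C [  0.6592  -0.1649 111.7923  -0.0187] 0.10474767785447839
```

View pics/ov1.png

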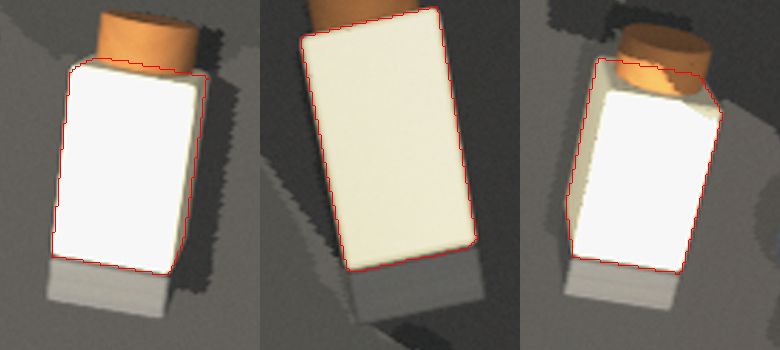

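The fits lie well in-plane: the yaws are about 111°, 133° and 112°, and the two-view heights are near zero. I'll go to B first, with the tool tilted 45° back over the lid side, so that one 90° turn stands the canister with clearance.

Emit:
{"op": "send_rows", "data": {"jaw": [1, 1, 1, 1, 1, 1, 1, 1, 1, 1, 1], "delta_pos": [[-0.008, 0.0126, -0.0196], [-0.008, 0.0126, -0.0196], [-0.008, 0.0126, -0.0196], [-0.008, 0.0126, -0.0196], [-0.008, 0.0126, -0.0196], [-0.008, 0.0126, -0.0196], [-0.008, 0.0126, -0.0196], [-0.008, 0.0126, -0.0196], [-0.008, 0.0126, -0.0196], [0, 0, 0], [0, 0, 0]], "delta_rot": [[0, 0, 5.7], [0, 0, 5.7], [-4.7, -4.385, 0], [-4.7, -4.385, 0], [-4.7, -4.385, 0], [-4.7, -4.385, 0], [-4.7, -4.385, 0], [-4.7, -4.385, 0], [-4.7, -4.385, 0], [0, 0, 0], [0, 0, 0]]}}

```text
t: 2.63
tcp_pos: [0.4781, 0.0188, 0.1242]
eef_rot: [-178.6, 41.5, 133.5]
wrist_force: [0.5, -0.1, 0.7]
finger_gap: 0.998
grip_force: 0.0
```

```bash
python3 - <<'E'
from h import *
s=state();print(s["tcp_pos"],s["qpos"],Ro.from_euler("xyz",s["eef_rot"],degrees=True).as_matrix().round(3).tolist())
c=camera("wrist");cv2.imwrite("pics/w2.png",c["img"]);pickle.dump((s,c),open("w2.pkl","wb"))
E
```

```text
[0.47810521 0.01881284 0.12420422] [  6.4906277  -48.18179491 -57.70824043  53.55526925 -32.94687169
  45.40295461] [[-0.515, 0.736, 0.439], [0.543, 0.677, -0.497], [-0.663, -0.018, -0.748]]
```

View pics/w2.png

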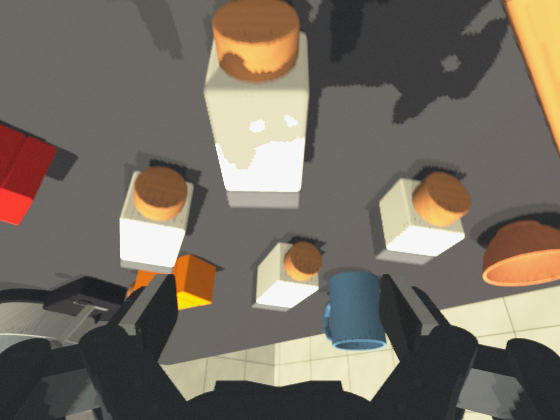

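Image w2: B at (258,110) is seen whole from its lid end. Joint 2 sits at its limit at this tilt, so I'll reduce the tilt to about 20° and refine B from this view.

Emit:
{"op": "send_rows", "data": {"jaw": [1, 1, 1, 1, 1, 1], "delta_pos": [[0, 0, 0], [0, 0, 0], [0, 0, 0], [0, 0, 0], [0, 0, 0], [0, 0, 0]], "delta_rot": [[3.95, 3.7, 0], [3.95, 3.7, 0], [3.95, 3.7, 0], [3.95, 3.7, 0], [0, 0, 0], [0, 0, 0]]}}

```text
t: 3.18
tcp_pos: [0.4827, 0.0143, 0.1315]
eef_rot: [-179.1, 20.3, 132.7]
wrist_force: [0.4, 0.2, -0.5]
finger_gap: 0.999
grip_force: 0.0
```

```bash
cat > kin.py <<'E'
from h import *
from scipy.optimize import least_squares
# planar chain guess: shoulder (r0,h0); thigh l2 @ angle from vertical q2+a2 ; forearm ; wrist pitch q2-q3+q4
def fk(q,k):
    q=np.radians(q);r0,h0,l2,a2,l3,a3,l4,l5=k
    p1=q[1]+a2;p2=q[1]-q[2]+a3;p=q[1]-q[2]+q[3]  # angles: pitch from horizontal forward, down positive for p2,p
    r=r0+l2*np.sin(p1)+l3*np.cos(p2)+l4*np.cos(p);z=h0+l2*np.cos(p1)-l3*np.sin(p2)-l4*np.sin(p)
    d=Ro.from_euler("z",q[0])*Ro.from_euler("y",p)   # x axis = forearm-wrist dir
    R=d*Ro.from_euler("z",k[7]*0+q[4])
    pos=Ro.from_euler("z",q[0]).apply([r,0,z])+R.apply([l5,0,0])
    return pos,R.apply([1,0,0])
E
python3 - <<'E'
from fit import *
from kin import fk
np.set_printoptions(precision=4,suppress=True)
s=state();print(s["tcp_pos"],s["qpos"])
s2,c=pickle.load(open("w2.pkl","rb"));W=wcam(s2,c)
T=gf(comp(wmask(W["img"]),(258,160)),1);print(T.sum())
f=lambda p:np.abs(gf(hull(W,[p[0],p[1],p[2]*1000,0],.12),1)-T).sum()/T.sum()
p=np.array([.466,.015,.133]);r=minimize(f,p,method="Nelder-Mead",options=dict(initial_simplex=np.vstack([p]+[p+.008*e for e in np.eye(3)])));print("B",r.x,r.fun)
for t in(s,s2):
  Rm=Ro.from_euler("xyz",t["eef_rot"],degrees=True).as_matrix();print("ztool",Rm[:,2],[fk(np.array(t["qpos"])*[1,1,1,1,sg,1],[0]*8)[1] for sg in(1,-1)])
E
```

```text
[0.4827 0.0143 0.1315] [ -4.8455 -32.5617 -40.4377  67.442  -14.2352  40.7889]
11257.000000000002
B [ 0.4829 -0.0015  0.1333] 0.3169261049056114
ztool [ 0.224  -0.2658 -0.9376] [array([ 0.224 , -0.2658, -0.9376]), array([ 0.2656,  0.2243, -0.9376])]
ztool [ 0.439  -0.4974 -0.7483] [array([ 0.439 , -0.4974, -0.7483]), array([ 0.316 ,  0.5833, -0.7483])]
```

```bash
cat >> kin.py <<'E'
def log(s):
    L=pickle.load(open("log.pkl","rb")) if os.path.exists("log.pkl") else []
    L.append((list(s["qpos"]),list(s["tcp_pos"])));pickle.dump(L,open("log.pkl","wb"))
def kfit():
    L=pickle.load(open("log.pkl","rb"))
    f=lambda k:np.r_[np.ravel([fk(q,k)[0]-p for q,p in L]),1e-3*(np.array(k)-k0)]
    k0=np.array([.1,.3,.3,0,.3,0,.08,.25]);return least_squares(f,k0)
E
python3 - <<'E'
from fit import *
from kin import *
np.set_printoptions(precision=4,suppress=True)
log(dict(qpos=[-77.103, 6.001, 5.525, 89.605, -0.002, 77.526],tcp_pos=[.257,-.542,.2303]))
for n in("w1","w2"):log(pickle.load(open(n+".pkl","rb"))[0])
log(state());r=kfit();print(r.x,np.abs(r.fun[:12]).max())
s,c=pickle.load(open("w1.pkl","rb"));W=wcam(s,c)
for k,uv,p in(("A",(305,260),(.48,-.153,.111)),("B",(395,80),(.466,.015,.133)),("C",(472,385),(.66,-.165,.112))):
  T=gf(comp(wmask(W["img"]),np.array(uv)*.7),1);p=np.array(p)
  f=lambda p:np.abs(gf(hull(W,[p[0],p[1],p[2]*1000,0],.12),1)-T).sum()/T.sum()
  r=minimize(f,p,method="Nelder-Mead",options=dict(initial_simplex=np.vstack([p]+[p+.008*e for e in np.eye(3)])));print(k,r.x,r.fun)
E
```

```text
[-0.0552  0.2381  0.302   0.1378  0.569  -0.1036  0.3413  0.0192] 0.12682133710605278
A [ 0.4767 -0.1472  0.11  ] 0.12147497524104037
B [0.4665 0.0146 0.1333] 0.07898351230137991
C [ 0.6522 -0.1596  0.1137] 0.1661869604590316
```

```bash
python3 - <<'E'
from kin import *
np.set_printoptions(precision=4,suppress=True)
L=pickle.load(open("log.pkl","rb"));rng=np.random.default_rng(0);best=[]
for i in range(60):
  k0=np.array([rng.uniform(-.1,.2),rng.uniform(.2,.5),.4,rng.uniform(-3,3),.4,rng.uniform(-3,3),.1,.25])
  kr=np.array([.05,.35,.35,0,.35,0,.08,.25])
  f=lambda k:np.r_[np.ravel([fk(q,k)[0]-p for q,p in L]),1e-3*(k-kr)*[1,1,1,0,1,0,1,1]]
  r=least_squares(f,k0);best.append((r.cost,tuple(r.x),np.abs(r.fun[:12]).max()))
best.sort()
for b in best[:40:6]:print(b[0],np.array(b[1]),b[2])
E
```

```text
0.019045213205900868 [-0.0552  0.2381  0.302   0.1378  0.569  -0.1036  0.3413  0.0192] 0.12682114542491665
0.019045213205900875 [-0.0552  0.2381  0.302   0.1378  0.569  -0.1036  0.3413  0.0192] 0.12682114542697964
0.01904521320590089 [-0.0552  0.2381  0.302   0.1378  0.569  -0.1036  0.3413  0.0192] 0.12682114574919448
0.01904542462322475 [-0.0552  0.2381 -0.302   3.2794  0.569  -0.1036  0.3412  0.0192] 0.12682175389561165
0.019045424623224755 [-0.0552  0.2381 -0.302   3.2794  0.569  -0.1036  0.3412  0.0192] 0.12682175439597115
0.01904542462322476 [-0.0552  0.2381 -0.302   3.2794  0.569  -0.1036  0.3412  0.0192] 0.126821754039236
0.019045424623224776 [-0.0552  0.2381 -0.302  -3.0038  0.569  -0.1036  0.3412  0.0192] 0.12682175307569898
```

```bash
sed -i 's/r0,h0,l2,a2,l3,a3,l4,l5=k/r0,h0,l2,a2,l3,a3,l4,l5=k[:8]/; s/apply(\[r,0,z\])/apply([r,.1296,z])/' kin.py
python3 - <<'E'
from kin import *
np.set_printoptions(precision=4,suppress=True)
L=pickle.load(open("log.pkl","rb"));rng=np.random.default_rng(0);best=[]
for i in range(60):
  k0=np.array([rng.uniform(-.1,.2),rng.uniform(.2,.5),.4,rng.uniform(-1,1),.4,rng.uniform(-1,1),.1,.3])
  kr=np.array([.05,.35,.35,0,.35,0,.08,.3])
  f=lambda k:np.r_[np.ravel([fk(q,k)[0]-p for q,p in L]),1e-3*(k-kr)*[1,1,1,1,1,1,1,1]]
  r=least_squares(f,k0);best.append((r.cost,tuple(r.x),np.abs(r.fun[:12]).max()))
best.sort()
for b in best[:40:6]:print(b[0],np.array(b[1]),b[2])
E
```

```text
3.0176129764627166e-08 [-0.0012  0.2958  0.338   0.0016  0.5532 -0.0836  0.1399  0.3033] 4.6006122397024285e-05
3.0176129764628245e-08 [-0.0012  0.2958  0.338   0.0016  0.5532 -0.0836  0.1399  0.3033] 4.600612193778053e-05
3.0176129764629066e-08 [-0.0012  0.2958  0.338   0.0016  0.5532 -0.0836  0.1399  0.3033] 4.600612083982547e-05
3.017612976462959e-08 [-0.0012  0.2958  0.338   0.0016  0.5532 -0.0836  0.1399  0.3033] 4.600612199551213e-05
3.017612976463136e-08 [-0.0012  0.2958  0.338   0.0016  0.5532 -0.0836  0.1399  0.3033] 4.6006120946073814e-05
3.017612976463246e-08 [-0.0012  0.2958  0.338   0.0016  0.5532 -0.0836  0.1399  0.3033] 4.6006115407615233e-05
3.01761297646333e-08 [-0.0012  0.2958  0.338   0.0016  0.5532 -0.0836  0.1399  0.3033] 4.6006114480967586e-05
```

The kinematic model now matches to 0.05 mm. Next is a small IK feasibility check for the pick tilts and the placing directions.

```bash
cat >> kin.py <<'E'
KK=[-0.0012,0.2958,0.338,0.0016,0.5532,-0.0836,0.1399,0.3033]
LO=np.array([-171.2,-48.2,-62.8,-105.2,-86.4,-180]);HI=np.array([171.2,106.9,66.2,121,89.5,180])
C0=None
def rot(q):
    q=np.radians(q);return Ro.from_euler("z",q[0])*Ro.from_euler("y",q[1]-q[2]+q[3])*Ro.from_euler("z",q[4])*Ro.from_euler("x",SG*q[5])
SG=1
_s=Ro.from_euler("xyz",[-179.921,-.016,25.37],degrees=True);C=rot([-77.103,6.001,5.525,89.605,-.002,77.526]).inv()*_s
def ik(pos,R,q0=None):
    best=None
    for q00 in([q0] if q0 is not None else [[j1,-20,-20,80,j5,60] for j1 in(-20,40) for j5 in(-30,30)]):
        f=lambda q:np.r_[(fk(q,KK)[0]-pos)*1000,((rot(q)*C)*R.inv()).as_rotvec(degrees=True)*5]
        r=least_squares(f,np.clip(q00,LO+.1,HI-.1),bounds=(LO,HI))
        if best is None or r.cost<best.cost:best=r
    return best.x,best.cost,min((best.x-LO).min(),(HI-best.x).min())
def toolR(psi,th):
    "psi: heading of canister axis a when lying (deg), tool x=a; th: stand angle from pointing down (deg, + = pointing along a)"
    p=np.radians(psi);n=np.array([np.sin(p),-np.cos(p),0])
    return Ro.from_rotvec(np.radians(th)*n)*Ro.from_euler("xyz",[180,0,psi],degrees=True)
E
python3 - <<'E'
import kin;from kin import *
s=pickle.load(open("w2.pkl","rb"))[0]
for sg in(1,-1):
    kin.SG=sg;Cc=rot([-77.103,6.001,5.525,89.605,-.002,77.526]).inv()*kin._s
    print(sg,(rot(s["qpos"])*Cc*Ro.from_euler("xyz",s["eef_rot"],degrees=True).inv()).magnitude())
E
```

```text
1 2.1095074418752082e-05
-1 1.121323094274134
```

```bash
python3 - <<'E'
from kin import *
pk=dict(A=(.4767,-.150,111),B=(.4665,.0146,133.3),C=(.655,-.163,113))
for k,(x,y,psi) in pk.items():
  a=np.array([np.cos(np.radians(psi)),np.sin(np.radians(psi)),0])
  for th in(-10,-20,-30,-45):
    R=toolR(psi,th);z=R.as_matrix()[:,2]
    o=[]
    for h in(.027,.10):
      q,c,m=ik(np.array([x,y,h])+.015*a+.019*z,R);o.append((round(c,2),round(m,1)))
    print(k,th,o,q.round(0))
for x,y in((.60,.32),(.44,.33),(.52,.2),(.60,.2),(.44,.22),(.52,.32)):
  for th in(80,70,60,45):
    o=[]
    for psi in(60,75,90,105,120,135):
      R=toolR(psi,th);z=R.as_matrix()[:,2];g=np.array([x,y,.09])
      r=[ik(g+[0,0,dz]+.019*z,R) for dz in(0,.06)]
      o.append("%d:%s"%(psi,round(min(i[2] for i in r)) if max(i[1] for i in r)<.05 else "-"))
    print((x,y),th,o)
E
```

```text
A -10 [(np.float64(0.0), np.float64(22.7)), (np.float64(0.0), np.float64(27.6))] [-27. -21. -35.  68.  -7.  41.]
A -20 [(np.float64(0.0), np.float64(15.3)), (np.float64(0.0), np.float64(19.9))] [-23. -28. -43.  62. -14.  44.]
A -30 [(np.float64(0.0), np.float64(8.5)), (np.float64(0.0), np.float64(13.3))] [-18. -35. -49.  55. -23.  47.]
A -45 [(np.float64(0.02), np.float64(0.0)), (np.float64(0.0), np.float64(3.6))] [-11. -41. -59.  44. -37.  48.]
B -10 [(np.float64(0.0), np.float64(16.6)), (np.float64(0.0), np.float64(19.9))] [ -9. -28. -41.  69.  -6.  37.]
B -20 [(np.float64(0.0), np.float64(8.5)), (np.float64(0.0), np.float64(10.7))] [ -5. -38. -49.  64. -13.  40.]
B -30 [(np.float64(0.0), np.float64(0.9)), (np.float64(0.0), np.float64(2.3))] [ -0. -46. -56.  58. -21.  42.]
B -45 [(np.float64(265.18), np.float64(0.0)), (np.float64(78.0), np.float64(0.0))] [  9. -48. -63.  48. -37.  47.]
C -10 [(np.float64(0.0), np.float64(53.8)), (np.float64(0.0), np.float64(54.1))] [-21.  11.  -5.  67.  -7.  45.]
C -20 [(np.float64(0.0), np.float64(45.8)), (np.float64(0.0), np.float64(49.7))] [-18.
[... 1243 characters left out ...]
 60 ['60:17', '75:30', '90:29', '105:12', '120:-', '135:-']
(0.6, 0.2) 45 ['60:24', '75:39', '90:38', '105:24', '120:13', '135:2']
(0.44, 0.22) 80 ['60:-', '75:16', '90:8', '105:-', '120:-', '135:-']
(0.44, 0.22) 70 ['60:-', '75:17', '90:20', '105:9', '120:1', '135:-']
(0.44, 0.22) 60 ['60:-', '75:13', '90:28', '105:18', '120:9', '135:2']
(0.44, 0.22) 45 ['60:-', '75:13', '90:27', '105:28', '120:20', '135:14']
(0.52, 0.32) 80 ['60:-', '75:10', '90:14', '105:1', '120:-', '135:-']
(0.52, 0.32) 70 ['60:-', '75:13', '90:21', '105:16', '120:0', '135:-']
(0.52, 0.32) 60 ['60:-', '75:17', '90:30', '105:26', '120:11', '135:-']
(0.52, 0.32) 45 ['60:10', '75:23', '90:38', '105:36', '120:23', '135:13']
```

Emit:
{"op": "send_rows", "data": {"jaw": [1, 1, 1, 1, 1, 1, 1, 1, 1, 1], "delta_pos": [[-0.011, 0.003, -0.01], [-0.011, 0.003, -0.01], [0, 0, -0.02], [0, 0, -0.02], [0, 0, -0.02], [0, 0, -0.015], [0, 0, -0.015], [0, 0, -0.01], [0, 0, 0], [0, 0, 0]], "delta_rot": [[0, 0, 0.6], [0, 0, 0], [0, 0, 0], [0, 0, 0], [0, 0, 0], [0, 0, 0], [0, 0, 0], [0, 0, 0], [0, 0, 0], [0, 0, 0]]}}

```text
t: 4.02
tcp_pos: [0.4586, 0.0232, 0.0091]
eef_rot: [-179.0, 20.2, 133.6]
wrist_force: [0.1, 1.0, -0.0]
finger_gap: 1.001
grip_force: 0.0
```

Emit:
{"op": "send_rows", "data": {"jaw": [0, 0, 0, 0, 0, 0, 0, 0, 0, 0], "delta_pos": [[0, 0, 0], [0, 0, 0], [0, 0, 0], [0, 0, 0], [0, 0, 0], [0, 0, 0], [0, 0, 0], [0, 0, 0], [0, 0, 0], [0, 0, 0]], "delta_rot": [[0, 0, 0], [0, 0, 0], [0, 0, 0], [0, 0, 0], [0, 0, 0], [0, 0, 0], [0, 0, 0], [0, 0, 0], [0, 0, 0], [0, 0, 0]], "force": 50}}

```text
t: 4.85
tcp_pos: [0.4595, 0.0233, 0.0099]
eef_rot: [-179.0, 20.2, 133.6]
wrist_force: [-3.0, 0.9, 6.2]
finger_gap: 0.582
grip_force: 52.3
```

```bash
cat >> kin.py <<'E'
def check(rows,s=None):
    "rows: list of (n,dpos,drot); prints min joint margin, ik residual, max joint step (deg/row vs 70% limit)"
    s=s or state();R=Ro.from_euler("xyz",s["eef_rot"],degrees=True);p=np.array(s["tcp_pos"]);q=np.array(s["qpos"])
    lim=.7*np.array([127.2,127.2,147.25,180,180,180])/12
    for n,dp,dr in rows:
        M=(99,None);C_=0;V=0
        for _ in range(n):
            p=p+dp;R=Ro.from_rotvec(dr,degrees=True)*R;qn,c,m=ik(p,R,q);V=max(V,(abs(qn-q)/lim).max());q=qn;M=min(M,(m,0));C_=max(C_,c)
        print("margin %.1f resid %.2f speed %.2f"%(M[0],C_,V),p.round(4),R.as_euler("xyz",degrees=True).round(1),q.round(0))
E
python3 - <<'E'
from kin import *
check([(6,[0,0,.022],[0,0,0]),(8,[-.001,.024,0],[0,0,-5.45]),(4,[0,.033,.0],[6.92,0,0]),(9,[0,0,.0],[6.92,0,0]),(4,[0,0,-.018],[0,0,0])])
E
```

```text
margin 10.8 resid 0.00 speed 0.27 [0.4595 0.0233 0.1419] [-179.    20.2  133.6] [ -4. -37. -42.  70. -14.  41.]
margin 15.6 resid 0.00 speed 0.95 [0.4515 0.2153 0.1419] [-179.    20.2   90. ] [ 22.   3.  -9.  87. -18. 113.]
margin 35.9 resid 0.00 speed 0.62 [0.4515 0.3473 0.1419] [-179.1   -7.5   90. ] [ 20.  -3. -13.  78.   7. 110.]
margin 21.8 resid 0.00 speed 0.91 [0.4515 0.3473 0.1419] [-179.2  -69.8   90.1] [ -8.   2. -31.  81.  68.  64.]
margin 21.8 resid 0.00 speed 0.27 [0.4515 0.3473 0.0699] [-179.2  -69.8   90.1] [ -8.   9. -32.  73.  68.  64.]
```

Emit:
{"op": "send_rows", "data": {"jaw": [0, 0, 0, 0, 0, 0], "delta_pos": [[0, 0, 0.022], [0, 0, 0.022], [0, 0, 0.022], [0, 0, 0.022], [0, 0, 0.022], [0, 0, 0.022]], "delta_rot": [[0, 0, 0], [0, 0, 0], [0, 0, 0], [0, 0, 0], [0, 0, 0], [0, 0, 0]]}}

```text
t: 5.35
tcp_pos: [0.4581, 0.0236, 0.1412]
eef_rot: [-178.9, 20.1, 133.7]
wrist_force: [0.5, -0.4, -3.6]
finger_gap: 0.584
grip_force: 53.7
```

Emit:
{"op": "send_rows", "data": {"jaw": [0, 0, 0, 0, 0, 0, 0, 0, 0, 0, 0, 0], "delta_pos": [[-0.001, 0.024, 0], [-0.001, 0.024, 0], [-0.001, 0.024, 0], [-0.001, 0.024, 0], [-0.001, 0.024, 0], [-0.001, 0.024, 0], [-0.001, 0.024, 0], [-0.001, 0.024, 0], [0, 0.033, 0], [0, 0.033, 0], [0, 0.033, 0], [0, 0.033, 0]], "delta_rot": [[0, 0, -5.45], [0, 0, -5.45], [0, 0, -5.45], [0, 0, -5.45], [0, 0, -5.45], [0, 0, -5.45], [0, 0, -5.45], [0, 0, -5.45], [6.9, 0, 0], [6.9, 0, 0], [6.9, 0, 0], [6.9, 0, 0]]}}

```text
t: 6.35
tcp_pos: [0.451, 0.3495, 0.1412]
eef_rot: [-179.0, -7.8, 90.1]
wrist_force: [-0.1, 1.1, -3.7]
finger_gap: 0.584
grip_force: 53.8
```

Emit:
{"op": "send_rows", "data": {"jaw": [0, 0, 0, 0, 0, 0, 0, 0, 0, 0, 0, 0], "delta_pos": [[0, 0, 0], [0, 0, 0], [0, 0, 0], [0, 0, 0], [0, 0, 0], [0, 0, 0], [0, 0, 0], [0, 0, 0], [0, 0, 0], [0, 0, 0], [0, 0, 0], [0, 0, 0]], "delta_rot": [[6.9, 0, 0], [6.9, 0, 0], [6.9, 0, 0], [6.9, 0, 0], [6.9, 0, 0], [6.9, 0, 0], [6.9, 0, 0], [6.9, 0, 0], [6.9, 0, 0], [0, 0, 0], [0, 0, 0], [0, 0, 0]]}}

```text
t: 7.35
tcp_pos: [0.4511, 0.3474, 0.1411]
eef_rot: [-179.2, -69.4, 90.3]
wrist_force: [-0.3, -0.4, -4.2]
finger_gap: 0.581
grip_force: 53.8
```

```bash
python3 - <<'E'
from kin import *
s=state();print(s["tcp_pos"],s["eef_rot"],s["grip_force"],s["finger_gap"]);log(s)
i=camera("scene")["img"];cv2.imwrite("pics/s1.png",i);j=camera("side")["img"]
a=cv2.resize(i[90:270,330:530],None,fx=2,fy=2,interpolation=2);b=cv2.resize(j[200:380,60:260],None,fx=2,fy=2,interpolation=2)
cv2.imwrite("pics/s1c.png",np.hstack([a,b]))
E
```

```text
[0.45112993 0.34742479 0.14109779] [-179.22990072  -69.39338572   90.27008341] 53.82228434085846 0.5814057169313778
```

View pics/s1c.png

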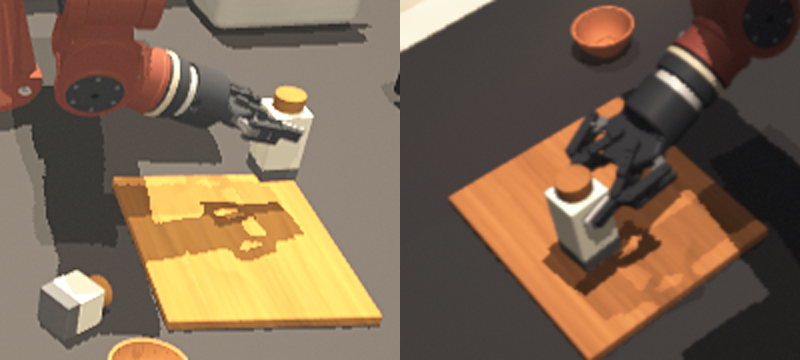

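The canister is held upright with its lid up over the board. Lowering to contact.

Emit:
{"op": "send_rows", "data": {"jaw": [0, 0, 0, 0, 0, 0], "delta_pos": [[0, 0, -0.015], [0, 0, -0.015], [0, 0, -0.015], [0, 0, -0.007], [0, 0, 0], [0, 0, 0]], "delta_rot": [[0.4, 0, 0], [0, 0.7, 0], [0, 0, 0], [0, 0, 0], [0, 0, 0], [0, 0, 0]]}}

```text
t: 7.95
tcp_pos: [0.451, 0.3477, 0.0901]
eef_rot: [-177.6, -69.9, 88.7]
wrist_force: [0.0, 0.9, -3.2]
finger_gap: 0.58
grip_force: 53.8
```

Emit:
{"op": "send_rows", "data": {"jaw": [0, 0, 0, 0], "delta_pos": [[0, 0, -0.001], [0, 0, -0.001], [0, 0, -0.001], [0, 0, 0]], "delta_rot": [[0, 0, 0], [0, 0, 0], [0, 0, 0], [0, 0, 0]]}}

```text
t: 8.28
tcp_pos: [0.4515, 0.3477, 0.0877]
eef_rot: [-177.3, -70.1, 88.4]
wrist_force: [-5.8, -2.2, 10.5]
finger_gap: 0.58
grip_force: 55.0
```

Emit:
{"op": "send_rows", "data": {"jaw": [0, 0, 0], "delta_pos": [[0, 0, 0], [0, 0, -0.001], [0, 0, 0]], "delta_rot": [[0, -0.9, 0], [0, 0, 0], [0, 0, 0]]}}

```text
t: 8.53
tcp_pos: [0.4513, 0.348, 0.0874]
eef_rot: [-179.7, -70.2, 90.6]
wrist_force: [-9.9, -3.8, 18.1]
finger_gap: 0.582
grip_force: 56.0
```

Emit:
{"op": "send_rows", "data": {"jaw": [0.65, 0.75, 0.85, 1, 1, 1, 1, 1], "delta_pos": [[0, 0, 0], [0, 0, 0], [0, 0, 0], [0, 0, 0], [0, 0, 0], [0, 0, 0], [0, 0, 0], [0, 0, 0]], "delta_rot": [[0, 0, 0], [0, 0, 0], [0, 0, 0], [0, 0, 0], [0, 0, 0], [0, 0, 0], [0, 0, 0], [0, 0, 0]]}}

```text
t: 9.2
tcp_pos: [0.4506, 0.3474, 0.0845]
eef_rot: [-179.8, -70.0, 90.7]
wrist_force: [-0.2, -0.1, 0.4]
finger_gap: 1.002
grip_force: 0.0
```

Emit:
{"op": "send_rows", "data": {"jaw": [1, 1, 1, 1, 1, 1, 1, 1], "delta_pos": [[0, -0.014, 0.005], [0, -0.019, 0.007], [0, -0.019, 0.007], [0, -0.019, 0.007], [0, -0.019, 0.02], [0, -0.019, 0.03], [0, 0, 0.02], [0, 0, 0]], "delta_rot": [[0, 0, 0], [0, 0, 0], [0, 0, 0], [0, 0, 0], [0, 0, 0], [-5, 0, 0], [-5, 0, 0], [0, 0, 0]]}}

```text
t: 9.87
tcp_pos: [0.4541, 0.2372, 0.1872]
eef_rot: [179.2, -59.5, 91.5]
wrist_force: [1.6, 0.3, 0.8]
finger_gap: 1.0
grip_force: 0.0
```

```bash
python3 - <<'E'
from kin import *
s=state();print(s["tcp_pos"],s["eef_rot"],s["wrist_force"],s["qpos"])
i=camera("scene")["img"];cv2.imwrite("pics/s2.png",i);j=camera("side")["img"];cv2.imwrite("pics/d2.png",j)
cv2.imwrite("pics/s2c.png",np.hstack([cv2.resize(i[90:390,180:530],None,fx=1.2,fy=1.2,interpolation=2),cv2.resize(j[110:410,60:360],None,fx=1.2,fy=1.2,interpolation=2)]))
E
```

```text
[0.45411638 0.23720913 0.18718038] [179.23765424 -59.54647548  91.47606888] [1.64505469 0.31112463 0.79092682] [-19.49514347  -2.74227128 -25.64856458  97.38743005  54.05979012
  53.73865679]
```

View pics/s2c.png

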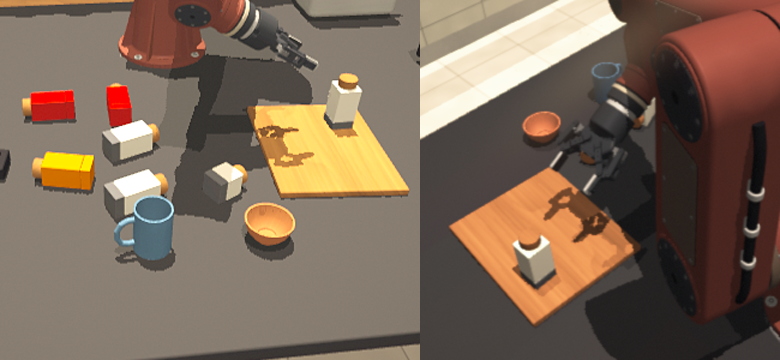

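B stands on the board at scene pixel about (487,192), lid up. Going back for a fresh wrist view of A and C.

```bash
python3 - <<'E'
from kin import *
check([(9,[.007,-.028,.009],[-6.6,0,0]),(3,[.007,-.028,.009],[0,0,6.8])])
E
```

```text
margin 23.9 resid 0.00 speed 0.60 [ 0.5146 -0.0137  0.2634] [-179.2   -0.5   90.6] [-16.  -7.  -4.  94.   0.  73.]
margin 24.5 resid 0.00 speed 0.91 [ 0.5356 -0.0977  0.2904] [-179.2   -0.5  111. ] [-24.  -1.   4.  97.  -0.  45.]
```

Emit:
{"op": "send_rows", "data": {"jaw": [1, 1, 1, 1, 1, 1, 1, 1, 1, 1, 1, 1], "delta_pos": [[0.007, -0.028, 0.009], [0.007, -0.028, 0.009], [0.007, -0.028, 0.009], [0.007, -0.028, 0.009], [0.007, -0.028, 0.009], [0.007, -0.028, 0.009], [0.007, -0.028, 0.009], [0.007, -0.028, 0.009], [0.007, -0.028, 0.009], [0.007, -0.028, 0.009], [0.007, -0.028, 0.009], [0.007, -0.028, 0.009]], "delta_rot": [[-6.6, 0, 0], [-6.6, 0, 0], [-6.6, 0, 0], [-6.6, 0, 0], [-6.6, 0, 0], [-6.6, 0, 0], [-6.6, 0, 0], [-6.6, 0, 0], [-6.6, 0, 0], [0, 0, 6.8], [0, 0, 6.8], [0, 0, 6.8]]}}

```text
t: 10.97
tcp_pos: [0.5345, -0.0977, 0.2867]
eef_rot: [-178.9, -0.8, 111.1]
wrist_force: [0.7, -0.3, 0.2]
finger_gap: 1.0
grip_force: 0.0
```

Emit:
{"op": "send_rows", "data": {"jaw": [1, 1], "delta_pos": [[0, 0, 0], [0, 0, 0]], "delta_rot": [[0, 0, 0], [0, 0, 0]]}}

```text
t: 11.13
tcp_pos: [0.5344, -0.0983, 0.2865]
eef_rot: [-178.9, -0.8, 110.5]
wrist_force: [-0.2, -0.1, -0.7]
finger_gap: 1.002
grip_force: 0.0
```

```bash
cat > meas.py <<'E'
from fit import *
np.set_printoptions(precision=4,suppress=True)
def meas(name,P,dz=0):
    s=state();c=camera("wrist");pickle.dump((s,c),open(name+".pkl","wb"));cv2.imwrite("pics/"+name+".png",c["img"]);W=wcam(s,c)
    print(s["tcp_pos"],s["eef_rot"]);im=c["img"].copy()
    for k,p in P.items():
        uv=proj(W,[[p[0],p[1],.05]])[0];t=comp(wmask(c["img"]),uv)
        if t is None:print(k,"no white at",uv);continue
        T=gf(t,1);p=np.array(p);f=lambda p:np.abs(gf(hull(W,[p[0],p[1],p[2]*1000,0],.12),1)-T).sum()/T.sum()
        for d in(.01,.004):
            r=minimize(f,p,method="Nelder-Mead",options=dict(initial_simplex=np.vstack([p]+[p+d*e for e in np.eye(3)])));p=r.x
        print(k,p,r.fun,"px",uv)
        cv2.drawContours(im,cv2.findContours((hull(W,[p[0],p[1],p[2]*1000,0],.12)>.5).astype(np.uint8),0,2)[0],-1,(0,0,255),1)
    cv2.imwrite("pics/"+name+"o.png",im)
E
python3 -c "
from meas import *
meas('w3',dict(A=(.4767,-.147,.110),C=(.655,-.16,.113)))"
```

```text
[ 0.5344 -0.0983  0.2865] [-178.9202   -0.7702  110.528 ]
A [ 0.477  -0.1472  0.1095] 0.1266123773266486 px [219.1223 204.1211]
C [ 0.652  -0.159   0.1137] 0.17324997009703524 px [358.0479 265.5985]
```

```bash
python3 - <<'E'
from kin import *
check([(4,[-.015,-.0113,-.03],[-5.95,-2.5,0]),(4,[0,0,-.025],[0,0,0]),(4,[0,0,-.014],[0,0,0])])
E
```

```text
margin 15.4 resid 0.00 speed 1.28 [ 0.4742 -0.1426  0.1665] [180.   25.  110.3] [-20. -33. -38.  68. -19.  46.]
margin 15.6 resid 0.00 speed 0.29 [ 0.4742 -0.1426  0.0665] [180.   25.  110.3] [-20. -31. -47.  57. -19.  46.]
margin 12.2 resid 0.00 speed 0.17 [ 0.4742 -0.1426  0.0105] [180.   25.  110.3] [-20. -27. -51.  49. -19.  46.]
```

Emit:
{"op": "send_rows", "data": {"jaw": [1, 1, 1, 1, 1, 1], "delta_pos": [[-0.015, -0.0113, -0.03], [-0.015, -0.0113, -0.03], [-0.015, -0.0113, -0.03], [-0.015, -0.0113, -0.03], [0, 0, 0], [0, 0, 0]], "delta_rot": [[-5.95, -2.5, 0], [-5.95, -2.5, 0], [-5.95, -2.5, 0], [-5.95, -2.5, 0], [0, 0, 0], [0, 0, 0]]}}

```text
t: 11.68
tcp_pos: [0.4817, -0.1308, 0.1853]
eef_rot: [-179.4, 19.9, 110.8]
wrist_force: [1.1, -0.3, 1.5]
finger_gap: 1.0
grip_force: 0.0
```

```bash
python3 -c "
from meas import *
meas('w4',dict(A=(.477,-.147,.110)))"
```

```text
[ 0.4817 -0.1308  0.1853] [-179.4147   19.8534  110.8419]
A [ 0.4793 -0.1506  0.1122] 0.1624512272799859 px [266.2468 164.1494]
```

View pics/w4o.png

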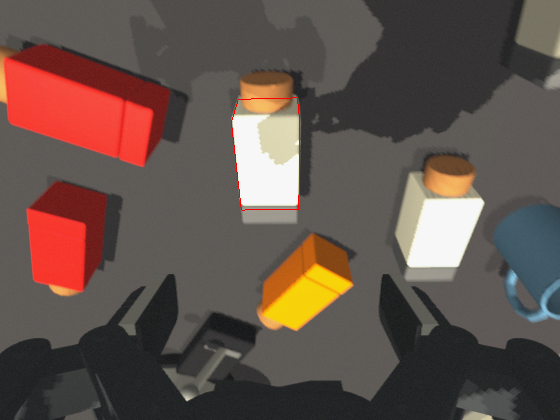

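A fits at (0.479,-0.151), 112°. The nearest red look-alike is about 56 mm clear. Descending on A.

Emit:
{"op": "send_rows", "data": {"jaw": [1, 1, 1, 1, 1, 1, 1, 1, 1, 1], "delta_pos": [[-0.0025, -0.006, -0.02], [-0.003, -0.006, -0.02], [0, 0, -0.025], [0, 0, -0.025], [0, 0, -0.025], [0, 0, -0.02], [0, 0, -0.02], [0, 0, -0.01], [0, 0, -0.01], [0, 0, 0]], "delta_rot": [[0, 0, 0.5], [0, 0, 0], [0, 0, 0], [0, 0, 0], [0, 0, 0], [0, 0, 0], [0, 0, 0], [0, 0, 0], [0, 0, 0], [0, 0, 0]]}}

```text
t: 12.57
tcp_pos: [0.4814, -0.1464, 0.017]
eef_rot: [-179.8, 20.3, 111.1]
wrist_force: [-0.5, 0.6, -1.8]
finger_gap: 1.0
grip_force: 0.0
```

Emit:
{"op": "send_rows", "data": {"jaw": [0, 0, 0, 0, 0, 0, 0, 0, 0], "delta_pos": [[0, 0, 0], [0, 0, 0], [0, 0, 0], [0, 0, 0], [0, 0, 0], [0, 0, 0], [0, 0, 0], [0, 0, 0], [0, 0, 0]], "delta_rot": [[0, 0, 0], [0, 0, 0], [0, 0, 0], [0, 0, 0], [0, 0, 0], [0, 0, 0], [0, 0, 0], [0, 0, 0], [0, 0, 0]], "force": 50}}

```text
t: 13.32
tcp_pos: [0.4815, -0.1467, 0.0188]
eef_rot: [-179.9, 20.4, 111.1]
wrist_force: [-3.1, 1.4, 6.3]
finger_gap: 0.579
grip_force: 51.7
```

```bash
python3 - <<'E'
from kin import *
print(state()["eef_rot"])
check([(7,[0,0,.022],[0,0,0]),(12,[.01,.0285,0],[0,0,-1.8]),(4,[0.002,.033,.0],[6.9,0,0]),(9,[0,0,.0],[6.9,0,0])])
E
```

```text
[-179.89786233   20.44407013  111.10410584]
margin 18.3 resid 0.00 speed 0.26 [ 0.4815 -0.1467  0.1728] [-179.9   20.4  111.1] [-23. -28. -33.  71. -15.  44.]
margin 22.8 resid 0.00 speed 0.70 [0.6015 0.1953 0.1728] [-179.9   20.4   89.5] [ 15.  21.  15.  90. -20. 107.]
margin 32.4 resid 0.00 speed 0.64 [0.6095 0.3273 0.1728] [-179.7   -7.2   89.5] [ 14.  19.  13.  83.   7. 105.]
margin 21.8 resid 0.00 speed 0.75 [0.6095 0.3273 0.1728] [-178.5  -69.3   88.7] [-8. 23. -2. 86. 68. 68.]
```

Emit:
{"op": "send_rows", "data": {"jaw": [0, 0, 0, 0, 0, 0, 0, 0, 0], "delta_pos": [[0, 0, 0.022], [0, 0, 0.022], [0, 0, 0.022], [0, 0, 0.022], [0, 0, 0.022], [0, 0, 0.022], [0, 0, 0.022], [0, 0, 0], [0, 0, 0]], "delta_rot": [[0, 0, 0], [0, 0, 0], [0, 0, 0], [0, 0, 0], [0, 0, 0], [0, 0, 0], [0, 0, 0], [0, 0, 0], [0, 0, 0]]}}

```text
t: 14.07
tcp_pos: [0.4811, -0.1463, 0.172]
eef_rot: [-179.9, 20.4, 111.1]
wrist_force: [-0.6, 0.4, -3.3]
finger_gap: 0.579
grip_force: 53.4
```

Emit:
{"op": "send_rows", "data": {"jaw": [0, 0, 0, 0, 0, 0, 0, 0, 0, 0, 0, 0], "delta_pos": [[0.01, 0.0285, 0], [0.01, 0.0285, 0], [0.01, 0.0285, 0], [0.01, 0.0285, 0], [0.01, 0.0285, 0], [0.01, 0.0285, 0], [0.01, 0.0285, 0], [0.01, 0.0285, 0], [0.01, 0.0285, 0], [0.01, 0.0285, 0], [0.01, 0.0285, 0], [0.01, 0.0285, 0]], "delta_rot": [[0, 0, -1.75], [0, 0, -1.75], [0, 0, -1.75], [0, 0, -1.75], [0, 0, -1.75], [0, 0, -1.75], [0, 0, -1.75], [0, 0, -1.75], [0, 0, -1.75], [0, 0, -1.75], [0, 0, -1.75], [0, 0, -1.75]]}}

```text
t: 15.07
tcp_pos: [0.5999, 0.1973, 0.1684]
eef_rot: [-179.6, 20.3, 90.1]
wrist_force: [0.3, -0.9, -3.1]
finger_gap: 0.58
grip_force: 53.7
```

Emit:
{"op": "send_rows", "data": {"jaw": [0, 0, 0, 0, 0, 0, 0, 0, 0, 0, 0, 0], "delta_pos": [[0.001, 0.033, 0], [0.001, 0.033, 0], [0.001, 0.033, 0], [0, 0.033, 0], [0, 0, 0], [0, 0, 0], [0, 0, 0], [0, 0, 0], [0, 0, 0], [0, 0, 0], [0, 0, 0], [0, 0, 0]], "delta_rot": [[6.9, 0, 0], [6.9, 0, 0], [6.9, 0, 0], [6.9, 0, 0], [6.9, 0, 0], [6.9, 0, 0], [6.9, 0, 0], [6.9, 0, 0], [6.9, 0, 0], [6.9, 0, 0], [6.9, 0, 0], [6.9, 0, 0]]}}

```text
t: 16.07
tcp_pos: [0.6033, 0.327, 0.1701]
eef_rot: [179.8, -62.7, 90.2]
wrist_force: [-0.2, -0.1, -4.5]
finger_gap: 0.58
grip_force: 54.2
```

Emit:
{"op": "send_rows", "data": {"jaw": [0, 0, 0, 0, 0, 0], "delta_pos": [[0, 0, -0.015], [0, 0, -0.02], [0, 0, -0.02], [0, 0, -0.015], [0, 0, 0], [0, 0, 0]], "delta_rot": [[6.9, 0, 0], [0, 0, 0], [0, 0, 0], [0, 0, 0], [0, 0, 0], [0, 0, 0]]}}

```text
t: 16.57
tcp_pos: [0.6027, 0.3281, 0.1001]
eef_rot: [-179.9, -69.4, 90.1]
wrist_force: [1.0, 0.1, -2.7]
finger_gap: 0.583
grip_force: 54.2
```

Emit:
{"op": "send_rows", "data": {"jaw": [0, 0, 0, 0, 0], "delta_pos": [[0, 0, -0.005], [0, 0, -0.004], [0, 0, -0.003], [0, 0, 0], [0, 0, 0]], "delta_rot": [[0, 0, 0], [0, 0, 0], [0, 0, 0], [0, 0, 0], [0, 0, 0]]}}

```text
t: 16.98
tcp_pos: [0.6036, 0.3279, 0.0892]
eef_rot: [179.7, -69.4, 90.4]
wrist_force: [0.4, -0.1, -3.6]
finger_gap: 0.577
grip_force: 54.3
```

Emit:
{"op": "send_rows", "data": {"jaw": [0, 0, 0, 0, 0], "delta_pos": [[0, 0, -0.001], [0, 0, -0.001], [0, 0, -0.001], [0, 0, 0], [0, 0, 0]], "delta_rot": [[0, 0, 0], [0, 0, 0], [0, 0, 0], [0, 0, 0], [0, 0, 0]]}}

```text
t: 17.4
tcp_pos: [0.6035, 0.3278, 0.0858]
eef_rot: [179.8, -69.4, 90.4]
wrist_force: [-0.3, 0.0, -3.2]
finger_gap: 0.582
grip_force: 54.3
```

Emit:
{"op": "send_rows", "data": {"jaw": [0, 0, 0, 0, 0], "delta_pos": [[0, 0, -0.001], [0, 0, -0.001], [0, 0, -0.001], [0, 0, 0], [0, 0, 0]], "delta_rot": [[0, 0, 0], [0, 0, 0], [0, 0, 0], [0, 0, 0], [0, 0, 0]]}}

```text
t: 17.82
tcp_pos: [0.6034, 0.3278, 0.0828]
eef_rot: [179.8, -69.4, 90.3]
wrist_force: [-0.1, 0.2, -3.2]
finger_gap: 0.58
grip_force: 54.3
```

Emit:
{"op": "send_rows", "data": {"jaw": [0, 0, 0, 0, 0], "delta_pos": [[0, 0, -0.001], [0, 0, -0.001], [0, 0, 0], [0, 0, 0], [0, 0, 0]], "delta_rot": [[0, 0, 0], [0, 0, 0], [0, 0, 0], [0, 0, 0], [0, 0, 0]]}}

```text
t: 18.23
tcp_pos: [0.6035, 0.3278, 0.0809]
eef_rot: [179.8, -69.4, 90.4]
wrist_force: [-0.4, 1.1, -3.6]
finger_gap: 0.581
grip_force: 54.3
```

Emit:
{"op": "send_rows", "data": {"jaw": [0, 0, 0, 0, 0], "delta_pos": [[0, 0, -0.001], [0, 0, -0.001], [0, 0, -0.001], [0, 0, 0], [0, 0, 0]], "delta_rot": [[0, 0, 0], [0, 0, 0], [0, 0, 0], [0, 0, 0], [0, 0, 0]]}}

```text
t: 18.65
tcp_pos: [0.6035, 0.3278, 0.0778]
eef_rot: [179.8, -69.4, 90.4]
wrist_force: [0.5, 0.4, -3.5]
finger_gap: 0.585
grip_force: 54.3
```

Emit:
{"op": "send_rows", "data": {"jaw": [0, 0, 0, 0], "delta_pos": [[0, 0, -0.001], [0, 0, -0.001], [0, 0, 0], [0, 0, 0]], "delta_rot": [[0, 0, 0], [0, 0, 0], [0, 0, 0], [0, 0, 0]]}}

```text
t: 18.98
tcp_pos: [0.6037, 0.3278, 0.0765]
eef_rot: [179.8, -69.4, 90.4]
wrist_force: [-2.3, -2.2, 1.2]
finger_gap: 0.578
grip_force: 54.8
```

Contact at z≈0.0765. Press 1 mm more, release and retreat.

Emit:
{"op": "send_rows", "data": {"jaw": [0, 0, 0], "delta_pos": [[0, 0, -0.001], [0, 0, 0], [0, 0, 0]], "delta_rot": [[0, 0, 0], [0, 0, 0], [0, 0, 0]]}}

```text
t: 19.23
tcp_pos: [0.6039, 0.3279, 0.0764]
eef_rot: [179.8, -69.5, 90.3]
wrist_force: [-6.9, -4.9, 9.9]
finger_gap: 0.579
grip_force: 55.6
```

Emit:
{"op": "send_rows", "data": {"jaw": [0.65, 0.75, 0.85, 1, 1, 1, 1, 1], "delta_pos": [[0, 0, 0], [0, 0, 0], [0, 0, 0], [0, 0, 0], [0, 0, 0], [0, 0, 0], [0, 0, 0], [0, 0, 0]], "delta_rot": [[0, 0, 0], [0, 0, 0], [0, 0, 0], [0, 0, 0], [0, 0, 0], [0, 0, 0], [0, 0, 0], [0, 0, 0]]}}

```text
t: 19.9
tcp_pos: [0.6035, 0.3278, 0.0749]
eef_rot: [179.8, -69.4, 90.4]
wrist_force: [1.3, -0.5, 0.4]
finger_gap: 0.999
grip_force: 0.0
```

Emit:
{"op": "send_rows", "data": {"jaw": [1, 1, 1, 1, 1, 1, 1, 1], "delta_pos": [[0, -0.014, 0.005], [0, -0.019, 0.007], [0, -0.019, 0.007], [0, -0.019, 0.007], [0, -0.019, 0.02], [0, -0.019, 0.03], [0, 0, 0.02], [0, 0, 0]], "delta_rot": [[0, 0, 0], [0, 0, 0], [0, 0, 0], [0, 0, 0], [0, 0, 0], [-5, 0, 0], [-5, 0, 0], [0, 0, 0]]}}

```text
t: 20.57
tcp_pos: [0.6072, 0.2178, 0.1787]
eef_rot: [178.6, -59.0, 91.3]
wrist_force: [1.1, 0.4, 1.8]
finger_gap: 0.997
grip_force: 0.0
```

```bash
python3 - <<'E'
from kin import *
s=state();print(s["tcp_pos"],s["eef_rot"])
i=camera("scene")["img"];cv2.imwrite("pics/s3.png",i)
# target view pose for C: (.60,-.10,.27), yaw 113
check([(9,[.0,-.0345,.012],[-6.6,0,0]),(4,[.0,-.005,.0],[0,0,5.7])])
E
```

```text
[0.60718615 0.2177709  0.17866515] [178.60996329 -58.98079273  91.29158118]
margin 24.1 resid 0.00 speed 0.60 [ 0.6058 -0.0921  0.284 ] [179.9   0.2  90.6] [-21.   9.  15.  95.  -0.  69.]
margin 25.8 resid 0.00 speed 0.59 [ 0.6058 -0.1121  0.284 ] [179.9   0.2 113.4] [-23.  10.  15.  95.  -0.  44.]
```

View pics/s3.png

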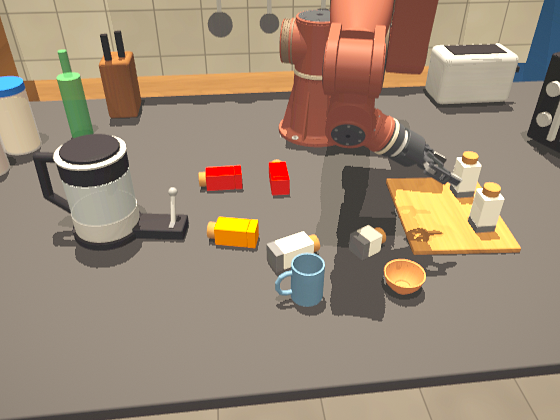

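A and B both stand on the board, at (486,207) and (466,175). Next is C.

Emit:
{"op": "send_rows", "data": {"jaw": [1, 1, 1, 1, 1, 1, 1, 1, 1], "delta_pos": [[0, -0.0345, 0.012], [0, -0.0345, 0.012], [0, -0.0345, 0.012], [0, -0.0345, 0.012], [0, -0.0345, 0.012], [0, -0.0345, 0.012], [0, -0.0345, 0.012], [0, -0.0345, 0.012], [0, -0.0345, 0.012]], "delta_rot": [[-6.6, 0, 0], [-6.6, 0, 0], [-6.6, 0, 0], [-6.6, 0, 0], [-6.6, 0, 0], [-6.6, 0, 0], [-6.6, 0, 0], [-6.6, 0, 0], [-6.6, 0, 0]]}}

```text
t: 21.37
tcp_pos: [0.6035, -0.0933, 0.2798]
eef_rot: [-179.8, 0.3, 90.2]
wrist_force: [-0.5, 0.2, -0.5]
finger_gap: 1.0
grip_force: 0.0
```

Emit:
{"op": "send_rows", "data": {"jaw": [1, 1, 1, 1, 1, 1], "delta_pos": [[0, -0.005, 0], [0, -0.005, 0], [0, -0.005, 0], [0, -0.005, 0], [0, 0, 0], [0, 0, 0]], "delta_rot": [[0, 0, 5.7], [0, 0, 5.7], [0, 0, 5.7], [0, 0, 5.7], [0, 0, 0], [0, 0, 0]]}}

```text
t: 21.87
tcp_pos: [0.6033, -0.1115, 0.278]
eef_rot: [-179.8, -0.1, 112.8]
wrist_force: [-0.4, 0.9, -0.3]
finger_gap: 0.999
grip_force: 0.0
```

```bash
python3 -c "
from meas import *
meas('w5',dict(C=(.655,-.163,.113)))"
```

```text
[ 0.6033 -0.1115  0.278 ] [-179.7989   -0.0655  112.77  ]
C [ 0.6519 -0.1596  0.1118] 0.139901294685948 px [302.5098 239.4061]
```

View pics/w5o.png

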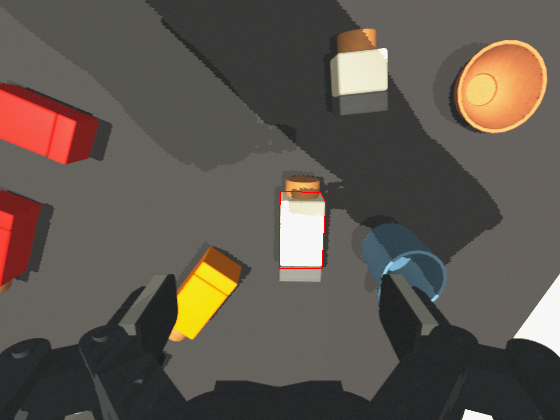

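C at (302,235) is unmoved, with the mug to its right. I'll check finger clearance to the mug before descending.

```bash
python3 - <<'E'
from fit import *
from kin import *
s,c=pickle.load(open("w5.pkl","rb"));W=wcam(s,c)
top=onplane(W,[(414,276)],.09)[0];print("mug top",top)
b=onplane(W,[(362,240),(372,228)],.004);print("mug base edge",b)
g=np.array([.647,-.146]);n=np.array([.927,.375]);a=np.array([-.375,.927])
for h in(.043,.057):
  P=[g+n*h+a*w for w in(-.011,.011)];print("finger back clearance to mug",[round(float(np.linalg.norm(p-top[:2])-.035),3) for p in P])
check([(4,[.0116,-.0101,-.03],[-4.63,-1.88,0]),(6,[0,0,-.0243],[0,0,0])])
E
```

```text
mug top [ 0.77146544 -0.14183132  0.09      ]
mug base edge [[ 0.73578455 -0.14914904  0.004     ]
 [ 0.7401071  -0.12957821  0.004     ]]
finger back clearance to mug [0.045, 0.056]
finger back clearance to mug [0.033, 0.046]
margin 32.9 resid 0.00 speed 0.69 [ 0.6497 -0.1517  0.1582] [-179.6   19.9  112.8] [-17.   3.  -7.  67. -15.  48.]
margin 46.2 resid 0.00 speed 0.24 [ 0.6497 -0.1517  0.0124] [-179.6   19.9  112.8] [-17.   9. -17.  52. -15.  48.]
```

Emit:
{"op": "send_rows", "data": {"jaw": [0.9, 0.85, 0.85, 0.85, 0.85, 0.85], "delta_pos": [[0.0116, -0.0101, -0.03], [0.0116, -0.0101, -0.03], [0.0116, -0.0101, -0.03], [0.0116, -0.0101, -0.03], [0, 0, 0], [0, 0, 0]], "delta_rot": [[-4.63, -1.88, 0], [-4.63, -1.88, 0], [-4.63, -1.88, 0], [-4.63, -1.88, 0], [0, 0, 0], [0, 0, 0]]}}

```text
t: 22.42
tcp_pos: [0.6477, -0.1501, 0.1562]
eef_rot: [-179.3, 19.7, 113.1]
wrist_force: [-0.6, 0.1, 1.8]
finger_gap: 0.846
grip_force: 0.0
```

```bash
python3 -c "
from meas import *
meas('w6',dict(C=(.654,-.162,.112)))"
```

```text
[ 0.6477 -0.1501  0.1562] [-179.339    19.6856  113.0559]
C [ 0.6538 -0.1623  0.112 ] 0.17781030113515542 px [280.3467 183.8716]
```

Emit:
{"op": "send_rows", "data": {"jaw": [0.85, 0.85, 0.85, 0.85, 0.85, 0.85, 0.85, 0.85, 0.85], "delta_pos": [[0.002, -0.002, -0.025], [0, 0, -0.025], [0, 0, -0.025], [0, 0, -0.02], [0, 0, -0.02], [0, 0, -0.015], [0, 0, -0.01], [0, 0, -0.004], [0, 0, 0]], "delta_rot": [[0, 0, -1], [0, 0, 0], [0, 0, 0], [0, 0, 0], [0, 0, 0], [0, 0, 0], [0, 0, 0], [0, 0, 0], [0, 0, 0]]}}

```text
t: 23.22
tcp_pos: [0.6529, -0.1547, 0.0163]
eef_rot: [-179.6, 20.0, 111.9]
wrist_force: [-0.4, -0.4, 0.2]
finger_gap: 0.843
grip_force: 0.0
```

Emit:
{"op": "send_rows", "data": {"jaw": [0, 0, 0, 0, 0, 0, 0, 0, 0], "delta_pos": [[0, 0, 0], [0, 0, 0], [0, 0, 0], [0, 0, 0], [0, 0, 0], [0, 0, 0], [0, 0, 0], [0, 0, 0], [0, 0, 0]], "delta_rot": [[0, 0, 0], [0, 0, 0], [0, 0, 0], [0, 0, 0], [0, 0, 0], [0, 0, 0], [0, 0, 0], [0, 0, 0], [0, 0, 0]], "force": 50}}

```text
t: 23.97
tcp_pos: [0.6533, -0.1545, 0.0173]
eef_rot: [-179.7, 20.1, 111.9]
wrist_force: [-0.3, 0.8, 5.3]
finger_gap: 0.583
grip_force: 52.5
```

```bash
python3 - <<'E'
from kin import *
s=state();print(s["tcp_pos"],s["eef_rot"])
check([(7,[0,0,.022],[0,0,0]),(12,[-.0105,.0263,0],[0,0,-1.85]),(12,[0,.0038,.0],[6.9,0,0]),(1,[0,.0038,0],[6.9,0,0])])
E
```

```text
[ 0.65328198 -0.15453712  0.01728301] [-179.68144337   20.13902326  111.93887993]
margin 48.3 resid 0.00 speed 0.22 [ 0.6533 -0.1545  0.1713] [-179.7   20.1  111.9] [-17.   4.  -5.  68. -16.  49.]
margin 34.0 resid 0.00 speed 0.47 [0.5273 0.1611 0.1713] [-179.7   20.1   89.7] [ 14.   7.  -2.  87. -19. 105.]
margin 21.7 resid 0.00 speed 0.75 [0.5273 0.2067 0.1713] [-179.1  -62.7   89.5] [-21.  14. -12.  99.  56.  50.]
margin 15.5 resid 0.00 speed 0.90 [0.5273 0.2105 0.1713] [-178.9  -69.6   89.3] [-22.  21.  -9. 105.  60.  41.]
```

Emit:
{"op": "send_rows", "data": {"jaw": [0, 0, 0, 0, 0, 0, 0, 0, 0], "delta_pos": [[0, 0, 0.022], [0, 0, 0.022], [0, 0, 0.022], [0, 0, 0.022], [0, 0, 0.022], [0, 0, 0.022], [0, 0, 0.022], [0, 0, 0], [0, 0, 0]], "delta_rot": [[0, 0, 0], [0, 0, 0], [0, 0, 0], [0, 0, 0], [0, 0, 0], [0, 0, 0], [0, 0, 0], [0, 0, 0], [0, 0, 0]]}}

```text
t: 24.72
tcp_pos: [0.6527, -0.1542, 0.1704]
eef_rot: [-179.7, 20.1, 111.9]
wrist_force: [-0.2, -0.2, -3.1]
finger_gap: 0.584
grip_force: 52.9
```

Emit:
{"op": "send_rows", "data": {"jaw": [0, 0, 0, 0, 0, 0, 0, 0, 0, 0, 0, 0], "delta_pos": [[-0.0105, 0.0263, 0], [-0.0105, 0.0263, 0], [-0.0105, 0.0263, 0], [-0.0105, 0.0263, 0], [-0.0105, 0.0263, 0], [-0.0105, 0.0263, 0], [-0.0105, 0.0263, 0], [-0.0105, 0.0263, 0], [-0.0105, 0.0263, 0], [-0.0105, 0.0263, 0], [-0.0105, 0.0263, 0], [-0.0105, 0.0263, 0]], "delta_rot": [[0, 0, -1.85], [0, 0, -1.85], [0, 0, -1.85], [0, 0, -1.85], [0, 0, -1.85], [0, 0, -1.85], [0, 0, -1.85], [0, 0, -1.85], [0, 0, -1.85], [0, 0, -1.85], [0, 0, -1.85], [0, 0, -1.85]]}}

```text
t: 25.72
tcp_pos: [0.5244, 0.1627, 0.1669]
eef_rot: [-179.4, 20.0, 89.7]
wrist_force: [0.9, 0.7, -3.4]
finger_gap: 0.579
grip_force: 53.0
```

Emit:
{"op": "send_rows", "data": {"jaw": [0, 0, 0, 0, 0, 0, 0, 0, 0, 0, 0, 0], "delta_pos": [[0, 0.004, 0], [0, 0.004, 0], [0, 0.004, 0], [0, 0.004, 0], [0, 0.004, 0], [0, 0.004, 0], [0, 0.004, 0], [0, 0.004, 0], [0, 0.004, 0], [0, 0.004, 0], [0, 0.004, 0], [0, 0.004, 0]], "delta_rot": [[6.9, 0, 0], [6.9, 0, 0], [6.9, 0, 0], [6.9, 0, 0], [6.9, 0, 0], [6.9, 0, 0], [6.9, 0, 0], [6.9, 0, 0], [6.9, 0, 0], [6.9, 0, 0], [6.9, 0, 0], [6.9, 0, 0]]}}

```text
t: 26.72
tcp_pos: [0.5261, 0.209, 0.1684]
eef_rot: [-179.3, -63.0, 89.6]
wrist_force: [-0.6, 0.7, -4.3]
finger_gap: 0.578
grip_force: 53.3
```

Emit:
{"op": "send_rows", "data": {"jaw": [0, 0, 0, 0, 0, 0, 0, 0], "delta_pos": [[0, 0, 0], [0, 0, -0.02], [0, 0, -0.02], [0, 0, -0.02], [0, 0, -0.018], [0, 0, 0], [0, 0, 0], [0, 0, 0]], "delta_rot": [[6.9, 0, 0], [0, 0, 0], [0, 0, 0], [0, 0, 0], [0, 0, 0], [0, 0, 0], [0, 0, 0], [0, 0, 0]]}}

```text
t: 27.38
tcp_pos: [0.5258, 0.2096, 0.0913]
eef_rot: [-178.9, -69.7, 89.4]
wrist_force: [0.6, -0.4, -2.8]
finger_gap: 0.576
grip_force: 53.4
```

Emit:
{"op": "send_rows", "data": {"jaw": [0, 0, 0, 0, 0, 0, 0], "delta_pos": [[0, 0, -0.003], [0, 0, -0.002], [0, 0, -0.001], [0, 0, -0.001], [0, 0, -0.001], [0, 0, 0], [0, 0, 0]], "delta_rot": [[0, 0, 0], [0, 0, 0], [0, 0, 0], [0, 0, 0], [0, 0, 0], [0, 0, 0], [0, 0, 0]]}}

```text
t: 27.97
tcp_pos: [0.5259, 0.2095, 0.0829]
eef_rot: [-178.9, -69.7, 89.4]
wrist_force: [-0.3, 0.4, -3.3]
finger_gap: 0.581
grip_force: 53.4
```

Emit:
{"op": "send_rows", "data": {"jaw": [0, 0, 0, 0, 0], "delta_pos": [[0, 0, -0.001], [0, 0, -0.001], [0, 0, 0], [0, 0, 0], [0, 0, 0]], "delta_rot": [[0, 0, 0], [0, 0, 0], [0, 0, 0], [0, 0, 0], [0, 0, 0]]}}

```text
t: 28.38
tcp_pos: [0.526, 0.2094, 0.0811]
eef_rot: [-178.9, -69.7, 89.4]
wrist_force: [-1.3, -2.6, 0.1]
finger_gap: 0.582
grip_force: 53.6
```

Contact. One more millimetre, then release and retreat.

Emit:
{"op": "send_rows", "data": {"jaw": [0, 0, 0], "delta_pos": [[0, 0, -0.001], [0, 0, 0], [0, 0, 0]], "delta_rot": [[0, 0, 0], [0, 0, 0], [0, 0, 0]]}}

```text
t: 28.63
tcp_pos: [0.5261, 0.2094, 0.081]
eef_rot: [-178.8, -69.7, 89.3]
wrist_force: [-5.0, -5.2, 10.5]
finger_gap: 0.582
grip_force: 54.5
```

Emit:
{"op": "send_rows", "data": {"jaw": [0.65, 0.75, 0.85, 1, 1, 1, 1, 1], "delta_pos": [[0, 0, 0], [0, 0, 0], [0, 0, 0], [0, 0, 0], [0, 0, 0], [0, 0, 0], [0, 0, 0], [0, 0, 0]], "delta_rot": [[0, 0, 0], [0, 0, 0], [0, 0, 0], [0, 0, 0], [0, 0, 0], [0, 0, 0], [0, 0, 0], [0, 0, 0]]}}

```text
t: 29.3
tcp_pos: [0.5259, 0.2095, 0.0799]
eef_rot: [-178.9, -69.7, 89.4]
wrist_force: [0.6, 1.3, 0.3]
finger_gap: 1.0
grip_force: 0.0
```

```bash
python3 - <<'E'
from kin import *
check([(4,[0,-.017,.006],[0,0,0]),(3,[.002,-.014,.027],[-6.5,0,0]),(7,[0,-.025,.02],[-6.6,0,0])])
E
```

```text
margin 14.6 resid 0.00 speed 0.25 [0.5259 0.1415 0.1039] [-178.9  -69.7   89.4] [-29.  31.  -6. 106.  55.  32.]
margin 17.2 resid 0.00 speed 1.07 [0.5319 0.0995 0.1849] [-179.2  -50.2   89.7] [-28.  11.  -7. 102.  43.  51.]
margin 19.4 resid 0.00 speed 0.57 [ 0.5319 -0.0755  0.3249] [-179.5   -4.    89.8] [-24.  -1.   9. 101.   3.  66.]
```

Emit:
{"op": "send_rows", "data": {"jaw": [1, 1, 1, 1, 1, 1, 1, 1], "delta_pos": [[0, -0.014, 0.005], [0, -0.018, 0.0065], [0, -0.018, 0.0065], [0, -0.018, 0.007], [0, -0.014, 0.027], [0, -0.014, 0.027], [0, -0.014, 0.027], [0, 0, 0]], "delta_rot": [[0, 0, 0], [0, 0, 0], [0, 0, 0], [0, 0, 0], [-6.5, 0, 0], [-6.5, 0, 0], [-6.5, 0, 0], [0, 0, 0]]}}

```text
t: 29.97
tcp_pos: [0.5295, 0.0987, 0.1922]
eef_rot: [179.6, -50.1, 90.6]
wrist_force: [1.4, -0.5, 1.8]
finger_gap: 0.996
grip_force: 0.0
```

```bash
python3 - <<'E'
from kin import *
check([(8,[-.008,-.018,.013],[-6.3,0,0]),(4,[-.008,-.03,0],[0,0,-6.5]),(10,[-.001,-.0235,-.003],[0,0,-6.5])])
E
```

```text
margin 20.0 resid 0.00 speed 0.63 [ 0.4655 -0.0453  0.2962] [-180.     0.3   90.4] [-21. -16.  -8.  97.  -0.  68.]
margin 23.4 resid 0.00 speed 0.53 [ 0.4335 -0.1653  0.2962] [-180.     0.3   64.4] [-37. -16.  -9.  98.  -0.  79.]
margin 23.9 resid 0.00 speed 0.48 [ 0.4235 -0.4003  0.2662] [-180.     0.3   -0.6] [-56.   4.   7.  93.  -0. 125.]
```

Emit:
{"op": "send_rows", "data": {"jaw": [1, 1, 1, 1, 1, 1, 1, 1, 0, 0, 0, 0], "delta_pos": [[-0.008, -0.018, 0.013], [-0.008, -0.018, 0.013], [-0.008, -0.018, 0.013], [-0.008, -0.018, 0.013], [-0.008, -0.018, 0.013], [-0.008, -0.018, 0.013], [-0.008, -0.018, 0.013], [-0.008, -0.018, 0.013], [-0.008, -0.03, 0], [-0.008, -0.03, 0], [-0.008, -0.03, 0], [-0.008, -0.03, 0]], "delta_rot": [[-6.3, 0, 0], [-6.3, 0, 0], [-6.3, 0, 0], [-6.3, 0, 0], [-6.3, 0, 0], [-6.3, 0, 0], [-6.3, 0, 0], [-6.3, 0, 0], [0, 0, -6.5], [0, 0, -6.5], [0, 0, -6.5], [0, 0, -6.5]]}}

```text
t: 30.97
tcp_pos: [0.4294, -0.1638, 0.2876]
eef_rot: [-179.4, -0.4, 63.6]
wrist_force: [1.8, 0.6, 0.1]
finger_gap: 0.452
grip_force: 0.0
```

Emit:
{"op": "send_rows", "data": {"jaw": [0, 0, 0, 0, 0, 0, 0, 0, 0, 0, 0, 0], "delta_pos": [[-0.001, -0.0235, -0.003], [-0.001, -0.0235, -0.003], [-0.001, -0.0235, -0.003], [-0.001, -0.0235, -0.003], [-0.001, -0.0235, -0.003], [-0.001, -0.0235, -0.003], [-0.001, -0.0235, -0.003], [-0.001, -0.0235, -0.003], [-0.001, -0.0235, -0.003], [-0.001, -0.0235, -0.003], [0, 0, 0], [0, 0, 0]], "delta_rot": [[0, 0, -6.5], [0, 0, -6.5], [0, 0, -6.5], [0, 0, -6.5], [0, 0, -6.5], [0, 0, -6.5], [0, 0, -6.5], [0, 0, -6.5], [0, 0, -6.5], [0, 0, -6.5], [0, 0, 0], [0, 0, 0]]}}

```text
t: 31.97
tcp_pos: [0.4194, -0.3985, 0.2565]
eef_rot: [-179.3, -0.4, -1.2]
wrist_force: [0.4, -0.1, -0.1]
finger_gap: 0.0
grip_force: 0.0
```

```bash
python3 - <<'E'
from kin import *
s=state();c=camera("wrist");pickle.dump((s,c),open("w7.pkl","wb"));print(s["tcp_pos"],s["eef_rot"])
i=camera("scene")["img"];cv2.imwrite("pics/s4.png",i)
cv2.imwrite("pics/w7c.png",np.hstack([cv2.resize(c["img"],(500,375)),cv2.resize(i[130:280,400:520],(300,375))]))
E
```

```text
[ 0.41943896 -0.39848778  0.25652739] [-179.31732401   -0.3606055    -1.19688809]
```

View pics/w7c.png

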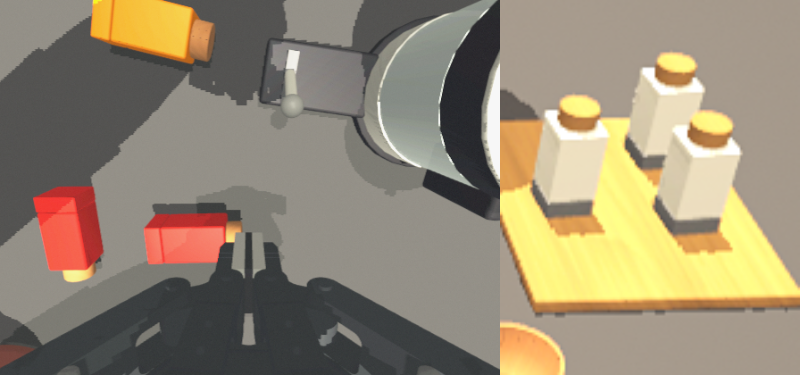

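All three tall canisters stand on the board. The wrist view shows the knob at (291,104), the lever base at (292,58) in the crop, and the end edge of the arm from (268,40) to (262,103).

```bash
python3 - <<'E'
from fit import *
from kin import *
np.set_printoptions(precision=4,suppress=True)
s,c=pickle.load(open("w7.pkl","rb"));W=wcam(s,c);S=calib()["scene"];D=calib()["side"]
k=np.array([[291,104]])*1.12
print("knob w+scene",tri(W,k,S,[(172.5,190.5)]),"w+side",tri(W,k,D,[(346.7,160.7)]),"plane",onplane(W,k,.0975))
e=onplane(W,np.array([(268,40),(262,103),(355,117),(372,50)])*1.12,.03);print(e)
for a,b in((1,0),(2,1),(3,0)):
  v=e[b]-e[a];print(np.linalg.norm(v),np.degrees(np.arctan2(v[1],v[0])))
print("hinge",onplane(W,np.array([(292,66),(292,58)])*1.12,.03))
# kettle lid centre scene
print(onplane(S,[(92,150)],.23))
E
```

```text
knob w+scene [[ 0.4871 -0.4371  0.1015]] w+side [[ 0.4836 -0.4392  0.0977]] plane [[ 0.487  -0.4364  0.0975]]
[[ 0.5533 -0.4183  0.03  ]
 [ 0.4875 -0.4112  0.03  ]
 [ 0.4696 -0.519   0.03  ]
 [ 0.5408 -0.5319  0.03  ]]
0.06624743576872588 -6.102932090519615
0.10924984049132894 80.60225218980308
0.11436984124884413 83.71315192530207
hinge [[ 0.5264 -0.4449  0.03  ]
 [ 0.5346 -0.4447  0.03  ]]
[[ 0.4981 -0.5998  0.23  ]]
```

Knob at about (0.485,-0.438,0.098), kettle yaw about -7°, hinge about (0.517,-0.443). These agree with one another. Approach the knob's -x side with the jaws shut.

Emit:
{"op": "send_rows", "data": {"jaw": [0, 0, 0, 0, 0, 0, 0, 0, 0, 0, 0], "delta_pos": [[0.008, -0.017, 0], [0.008, -0.0165, 0], [0, 0, -0.024], [0, 0, -0.024], [0, 0, -0.024], [0, 0, -0.024], [0, 0, -0.024], [0, 0, -0.024], [0, 0, -0.0235], [0, 0, 0], [0, 0, 0]], "delta_rot": [[0, 0, -2.9], [0, 0, -2.9], [0, 0, 0], [0, 0, 0], [0, 0, 0], [0, 0, 0], [0, 0, 0], [0, 0, 0], [0, 0, 0], [0, 0, 0], [0, 0, 0]]}}

```text
t: 32.98
tcp_pos: [0.4358, -0.4301, 0.0896]
eef_rot: [-179.3, -0.3, -6.9]
wrist_force: [0.2, 0.9, 0.7]
finger_gap: 0.005
grip_force: 0.0
```

Emit:
{"op": "send_rows", "data": {"jaw": [0, 0, 0, 0, 0, 0, 0, 0, 0], "delta_pos": [[0.01, -0.0012, 0], [0.01, -0.0012, 0], [0.01, -0.0012, 0], [0.01, -0.0012, 0], [0.01, -0.0012, 0], [0.01, -0.0012, 0], [0.01, -0.0012, 0], [0, 0, 0], [0, 0, 0]], "delta_rot": [[0, 0, 0], [0, 0, 0], [0, 0, 0], [0, 0, 0], [0, 0, 0], [0, 0, 0], [0, 0, 0], [0, 0, 0], [0, 0, 0]]}}

```text
t: 33.73
tcp_pos: [0.5064, -0.4406, 0.0922]
eef_rot: [-179.5, -0.5, -6.9]
wrist_force: [-3.0, 0.0, 2.5]
finger_gap: -0.0
grip_force: 1.5
```

Emit:
{"op": "send_rows", "data": {"jaw": [0, 0, 0, 0, 0], "delta_pos": [[0.004, -0.0005, -0.004], [0.004, -0.0005, -0.002], [0.004, -0.0005, 0], [0, 0, 0], [0, 0, 0]], "delta_rot": [[0, 0, 0], [0, 0, 0], [0, 0, 0], [0, 0, 0], [0, 0, 0]]}}

```text
t: 34.15
tcp_pos: [0.5177, -0.4415, 0.0837]
eef_rot: [-179.4, -0.4, -7.0]
wrist_force: [-4.1, -1.3, -0.3]
finger_gap: -0.001
grip_force: 1.8
```

Emit:
{"op": "send_rows", "data": {"jaw": [0, 0, 0, 0, 0], "delta_pos": [[0.003, -0.0004, 0], [0.003, -0.0004, 0], [0.003, -0.0004, 0], [0, 0, 0], [0, 0, 0]], "delta_rot": [[0, 0, 0], [0, 0, 0], [0, 0, 0], [0, 0, 0], [0, 0, 0]]}}

```text
t: 34.57
tcp_pos: [0.5262, -0.4422, 0.0831]
eef_rot: [-179.4, -0.3, -7.0]
wrist_force: [-5.7, 0.1, -0.9]
finger_gap: -0.001
grip_force: 2.4
```

Emit:
{"op": "send_rows", "data": {"jaw": [0, 0, 0, 0], "delta_pos": [[0.002, -0.0002, 0], [0.002, -0.0002, 0], [0, 0, 0], [0, 0, 0]], "delta_rot": [[0, 0, 0], [0, 0, 0], [0, 0, 0], [0, 0, 0]]}}

```text
t: 34.9
tcp_pos: [0.5291, -0.4424, 0.083]
eef_rot: [-179.3, -0.2, -7.0]
wrist_force: [-10.0, 2.4, 0.9]
finger_gap: 0.001
grip_force: 4.9
```

Emit:
{"op": "send_rows", "data": {"jaw": [0, 0, 0, 0], "delta_pos": [[0.001, -0.0001, 0], [0.001, -0.0001, 0], [0, 0, 0], [0, 0, 0]], "delta_rot": [[0, 0, 0], [0, 0, 0], [0, 0, 0], [0, 0, 0]]}}

```text
t: 35.23
tcp_pos: [0.5297, -0.4424, 0.0828]
eef_rot: [-179.3, -0.0, -7.0]
wrist_force: [-17.0, 2.0, 2.5]
finger_gap: -0.001
grip_force: 8.4
```

The hard stop is felt: force rose from 5.7 to 17 N without movement. Backing off so the lever springs back.

Emit:
{"op": "send_rows", "data": {"jaw": [0, 0, 0, 0, 0, 0, 0, 0, 0, 0, 0, 0], "delta_pos": [[-0.012, 0.001, 0], [-0.012, 0.0015, 0], [-0.012, 0.0015, 0], [-0.012, 0.0015, 0], [-0.012, 0.0015, 0], [-0.012, 0.0015, 0], [-0.015, 0.002, 0], [-0.015, 0.002, 0], [0, 0.005, 0.03], [0, 0.015, 0.035], [0, 0.02, 0.035], [0, 0.02, 0.03]], "delta_rot": [[0, 0, 0], [0, 0, 0], [0, 0, 0], [0, 0, 0], [0, 0, 0], [0, 0, 0], [0, 0, 0], [0, 0, 0], [0, 0, 0], [0, 0, 0], [0, 0, 0], [0, 0, 0]]}}

```text
t: 36.23
tcp_pos: [0.4312, -0.3702, 0.2163]
eef_rot: [-179.4, -0.5, -7.0]
wrist_force: [1.2, -0.3, -0.1]
finger_gap: 0.002
grip_force: 0.0
```

Emit:
{"op": "send_rows", "data": {"jaw": [0, 0, 0, 0], "delta_pos": [[0, 0.02, 0.02], [0, 0, 0], [0, 0, 0], [0, 0, 0]], "delta_rot": [[0, 0, 0], [0, 0, 0], [0, 0, 0], [0, 0, 0]]}}

```text
t: 36.57
tcp_pos: [0.4311, -0.3509, 0.2333]
eef_rot: [-179.4, -0.4, -7.0]
wrist_force: [-0.1, 0.6, 0.0]
finger_gap: 0.002
grip_force: 0.0
```

```bash
python3 - <<'E'
from kin import *
s=state();print(s["t"],s["tcp_pos"],s["wrist_force"])
i=camera("scene")["img"];cv2.imwrite("pics/s5.png",i)
j=cv2.imread("pics/scene0.png");d=cv2.absdiff(i,j).max(2)
for n,(x0,y0,x1,y1) in dict(lever=(160,180,185,232),short=(350,225,388,258),mug=(274,255,327,305),bowl=(382,260,427,295),orange=(205,215,262,250),red1=(196,162,246,193)).items():print(n,(d[y0:y1,x0:x1]>45).mean().round(3))
E
```

```text
36.5667 [ 0.43111965 -0.35089116  0.23326721] [-0.05721791  0.5812665   0.0172264 ]
lever 0.397
short 0.178
mug 0.141
bowl 0.182
orange 0.42
red1 0.128
```

View pics/s5.png

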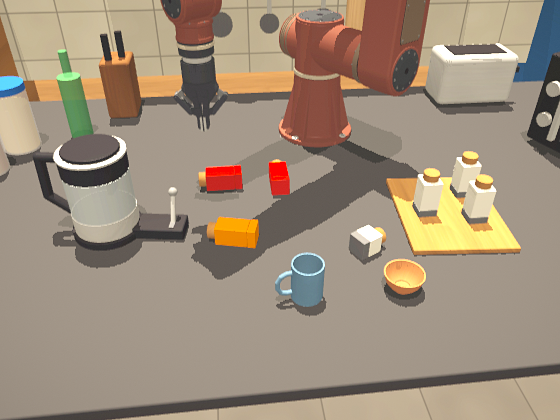

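The lever is back at rest (knob at (173,191)), and the three canisters stand well inside the board at (428,193), (466,173) and (479,200). The last was nudged slightly but is upright. The short one, mug, bowl and coloured look-alikes are where they began.

```bash
python3 -c "
from bench import close_job
print(close_job())"
```

```text
the job is handed in; nothing more can be done
None
```

The three tall white canisters stand upright on the board, lids up. I then swung the kettle lever to its stop and it sprang back; nothing else was moved, and the job is handed in at about 37 s.

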